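# Kit the shoe sample tray

## Robot

A 6-joint arm with a two-finger parallel gripper is mounted at the origin on the work surface. World frame = base frame: x ahead of the robot, y to its left, z up, the work surface at z = 0. Lengths are in m, angles in rad, forces in N, time in s.
With the tool pointing down it reaches from about 0.35 to 0.975 m from the base axis. Payload 4.9 kg.
Tool frame: the origin (TCP) lies midway between the tips of the shut fingers; the grasp point (between the pads) lies manip.grip_depth behind it (manip.grip_depth is the distance from the TCP to the grasp point, in m); z points along the fingers, x is the direction in which the jaws open and shut, and the axes are right-handed (so a half turn about z gives the same grasp; the last joint's range is limited). The gripper opens to 85 mm and grips with 20 to 120 N. Pads are 22 mm wide; open, the fingers measure 114 mm over their backs; the gripper's body (76 mm by 85 mm) begins 54 mm behind the grasp point. The pads swing forward as they close: fully open they stand 13 mm farther back than shut.
Start: joints at [1.104, 0.053, 1.613, -0, 1.476, -0.119], TCP at [0.213, 0.588, 0.231] pointing down, gripper open.
Joint ranges: [-3.01, 3.01], [-1.01, 2.22], [0.06, 2.58], [-1.02, 4.17], [0.09, 2.62], [-3.14, 3.14]. Speed limits (rad/s): [2.57, 2.57, 3.14, 3.14, 3.14, 3.14].

## Interface

Orientations are given as a unit quaternion [w, x, y, z].
In Python, from plant import state, grab_frame, ticket, manip gives the robot as it stands.
- The arm moves only by the tool carry_out, never from a script. Its argument "moves" is a list that holds one entry, the list of rows, each a list of 7 numbers: the turn, a rotation vector about the tool's x, y, z each as a share of 5 degrees, from -1 to 1, then the shift along the tool's x, y, z each as a share of 0.04 m, from -1 to 1, then the gripper command: -1 is shut, 1 is fully open, values between are in proportion. A call has 1 to 8 rows; each row shifts and turns the commanded pose from where the row before left it, along the tool's axes as they then stand; what a row does not reach is not made up. A row lasts 1/12 s, in which the tool goes at most 41.7 mm and 7.16 degrees, less where a joint would pass 70% of its speed; a pose out of reach is approached as far as the arm can. A call with a number of a shift or a turn outside -1 to 1 is refused whole. A call with a gripper value outside its range is refused whole. The fingers move at their own pace and stop on an object; the grip force is fixed at half the most. Time passes only in rows, so rows that do not move let the fingers close. It gives the time, the measured TCP pose, the force and the opening at its end, in the units of the state.
- state(): the state, without advancing time (a new reading comes with each control period).
- grab_frame(name): name is "scene" or "top"; returns a dict with "frame" (480x640x3 uint8, red, green, blue), "z_map" (480x640 float32, m along the optical axis (not along the pixel's ray), 0 where there is no reading), "K" (3x3 intrinsics, pixels), "world_from_camera" (4x4, takes a point from camera to world coordinates). Camera axes: x right, y down, z forward; pixel columns grow to the right and rows downward; lengths in m; the calibration is good to about 2 mm. A picture is of the moment at which its call begins.
- ticket.job_done(): hands the job in, once; it reports no verdict.
The state is a dict: "time": time; "joint_pos": joint angles; "joint_vel": joint speeds; "joint_efforts": joint torques, N m; "tool_pos": TCP position; "tool_rot": TCP orientation; "contact_force": force on the tool from outside, world axes, zero at the start; "ft_torque": the same for the moment, N m; "gripper_width": opening from 0.0 (shut) to 1.0 (fully open).
Only numpy, scipy, OpenCV 4.12 (cv2) and the standard library are available. Lean on these libraries where they do the work, as an engineer would, in place of code of your own. Each camera call takes 0.05 s, during which the arm holds its last target.

## Task

Kit the shoe sample tray: lay the white-and-orange outsole and the brown heel block each in the tray cavity cut to its outline, fully down on the cavity floor and level, with the outsole's toe tucked under the orange retaining bar (it only goes in toe first and tilted). Mark the kit as size three: turn the dial on the end of the tray until three dots show in the middle of its window. Leave the blue toe former in its cavity and the green shoe last, the pencil sharpener and the mug where they are.

Things in the scene. Friction and masses are not known exactly. Their poses are not given: they have to be found in the camera images.
- tray: Dark grey shadow-cut tray fixed to the table, 224 (x) by 196 (y) mm, top 14 mm above the table; three cavities 8 mm deep with yellow-green floors, each its part's outline widened by 1.5 mm all round. Origin: centre of its underside; z up; x runs along the outsole cavity, heel to toe. Outsole cavity in the +y half, heel-block cavity in the -x -y quarter, filled toe-former cavity in the +x -y quarter.
- sole_cavity (a point): Point on the floor of the outsole cavity (6 mm above the table) where the outsole's origin lies when home; axes as the tray's. Seen from above, toe and ball of the foot are towards +x and the ball bulges more to +y.
- heel_cavity (a point): Point on the floor of the heel-block cavity (6 mm above the table) where the heel block's origin lies when home; axes as the tray's; the rounded end of the cavity is at its -x end.
- toe_bar (a point): Middle of the lower inner edge of the fixed orange bar (along y, 18 mm wide from here to +x, 6 thick, on posts 80 mm apart) over the toe end of the outsole cavity. Underside 33.5 mm above the cavity floor. It covers the seated toe's last 12 mm; a level outsole fits neither from above nor over the cavity wall. Tilted toe down 0.1 to 0.2 rad it passes under, goes forward to the cavity's end; then lower the heel.
- size_dial (a joint): Angle in rad, anticlockwise from above, of the dial of the size counter at the tray's -x end (grey housing 84 by 84 mm, 23 mm high, its middle at tray x = -158, y = 0 mm). A white disc with one to six black dots every 1.047 rad turns under the cover; its window is on the +y side. 0 shows one dot, 1.047 two, 2.094 three, to 5.236 six (stops at both ends). It turns stiffly (0.04 N m) and stays put.
- dial_grip (a point): Centre of the dial's orange grip bar, on its axis, 40 mm above the table: a bar 46 mm long (this point's x), 14 mm wide (y), from 25 to 55 mm above the table. It turns with the dial and lies along the tray's x at dial value 0; a white line marks its +x end.
- outsole: Shoe outsole sample, rigid white with orange top, 180 mm long, 28 thick, 0.15 to 0.31 kg, loose, flat on the table. Origin: underside, mid length. x points to the toe (ends at +90, -90), z up. Waist from x = -22 to +18 has parallel sides at y = -26 and +26: grip there. Heel 60 wide; ball at x = 46 from y = -34 to +39. Lower edge chamfered 1.5 mm.
- heel_block: Stacked brown heel block, D-shaped, 76 mm long (x) by 58 mm wide (y), 34 mm high, 0.10 to 0.20 kg, loose on the table, upright. Origin: centre of its underside. The rounded end is at -x (38 mm), the square end at +x (38 mm); sides parallel at y = -29 and +29 from x = -18 to +38. z up. Lower edge chamfered 1.5 mm.
- toe_former: Blue toe former, 66 by 62 mm, 24 mm high, already lying in its cavity of the tray; not to be disturbed. Origin: centre of its underside.
- last: Green shoe last standing on its sole, about 173 mm long, 68 wide, 88 high; not to be disturbed. Origin: its underside; x points to its toe.
- sharpener: Light-blue desk pencil sharpener, 70 by 130 mm, 86 mm high; not to be disturbed. Origin: centre of its underside.
- mug: White mug, 78 mm wide, 80 mm high, handle at its +y; not to be disturbed. Origin: centre of its underside.
Not all that is in view belongs to the job. Several things look just like the heel_block: the one meant starts farthest to the robot's left.

How it is judged:
By the outcome, as a careful person would: the job done as asked, in the order asked, and still so for the second after the job is handed in, with the robot touching nothing.
It also fails if it takes over 64 s, if anything falls off the work surface, if the arm or the gripper's body presses on something with over 40 N, if the wrist force passes 120 N, or if a joint passes its speed limit or range.

## Working session

There is one attempt and no reset: what is moved stays moved. The work goes in short steps, Python scripts to look and compute and a tool call to move; the robot and the scene stay as the last step left them, time stands still between calls to the robot, and variables do not carry over. Pictures are saved under pics/ and viewed, and the job is handed in when it is done.

Besides the shell and the picture viewer there is one more tool, called after ">>>" by a JSON object that holds its "op" and its "data". carry_out: Moves the arm, as the interface text tells. Shift numbers are shares of 0.04 m and turn numbers shares of 5 degrees, none past 1 either way. Its arguments: {"type":"object","properties":{"moves":{"type":"array"}},"required":["moves"]}

```bash
ls; mkdir -p pics
python3 - <<'E'
from plant import state, grab_frame, ticket, manip
import cv2,numpy as np
print(state()); print(manip.__dict__ if hasattr(manip,'__dict__') else manip)
for n in ("scene","top"):
    f=grab_frame(n); np.savez(f'pics/{n}0.npz',**{k:np.array(v) for k,v in f.items()})
    cv2.imwrite(f'pics/{n}0.png',f["frame"][:,:,::-1]); print(n,f["K"],np.round(f["world_from_camera"],4))
E
```

```text
pics
{'time': 0.0, 'joint_pos': array([ 1.10402916e+00,  5.33263333e-02,  1.61427758e+00, -5.62656893e-06,
        1.47601996e+00, -1.19010381e-01]), 'joint_vel': array([-0.0009646 ,  0.00074607, -0.00121932, -0.00040735, -0.00165663,
        0.00010831]), 'joint_efforts': array([-2.03845440e-03, -3.93674648e+01, -3.70172167e+01, -1.96420269e-04,
        7.01101148e-03, -1.03190101e-05]), 'tool_pos': array([0.21271912, 0.58702567, 0.23009176]), 'tool_rot': array([ 4.82686024e-04,  8.18775869e-01,  5.74112398e-01, -8.93577724e-04]), 'contact_force': array([-0.16034677, -0.21299425,  0.29366638]), 'ft_torque': array([ 0.01164205,  0.01434334, -0.00323117]), 'gripper_width': 0.9982053025281699}
{}
scene [[508.30305887   0.         317.04288766]
 [  0.         508.30305887 237.86614533]
 [  0.           0.           1.        ]] [[ 0.8473  0.4057 -0.3427  1.0511]
 [ 0.5311 -0.6439  0.5508 -0.8616]
 [ 0.0028 -0.6487 -0.7611  1.1989]
 [ 0.      0.      0.      1.    ]]
top [[458.75012416   0.         318.09509865]
 [  0.         458.75012416 241.97412907]
 [  0.           0.           1.        ]] [[-0.0189 -0.9906  0.1351  0.3902]
 [-0.9998  0.0193  0.0015 -0.0215]
 [-0.004  -0.1351 -0.9908  1.2204]
 [ 0.      0.      0.      1.    ]]
```

View pics/scene0.png

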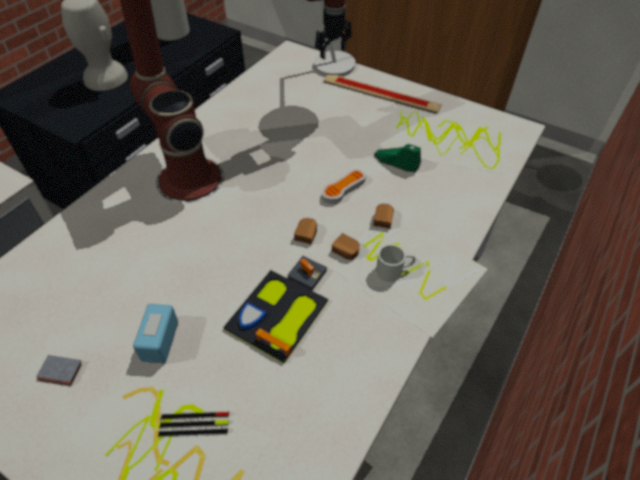

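View pics/top0.png

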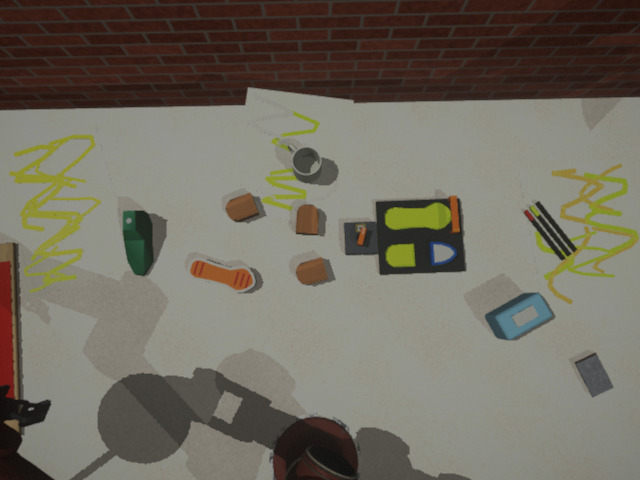

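```bash
python3 -c "
from plant import manip
print([(a,getattr(manip,a)) for a in dir(manip) if not a.startswith('__')])"
```

```text
[('IKError', <class 'plant.IKError'>), ('grip_depth', 0.0187)]
```

```bash
cat > h.py <<'E'
import numpy as np,cv2
def load(n):
    d=np.load(f'pics/{n}.npz'); return d['frame'],d['z_map'],d['K'],d['world_from_camera']
def ray(K,T,uv,z):
    uv=np.atleast_2d(uv).astype(float)
    d=np.c_[(uv[:,0]-K[0,2])/K[0,0],(uv[:,1]-K[1,2])/K[1,1],np.ones(len(uv))]@T[:3,:3].T
    o=T[:3,3]; s=(z-o[2])/d[:,2]
    return o+d*s[:,None]
def cloud(zm,K,T):
    v,u=np.mgrid[:zm.shape[0],:zm.shape[1]]
    p=np.stack([(u-K[0,2])/K[0,0]*zm,(v-K[1,2])/K[1,1]*zm,zm],-1)
    return p@T[:3,:3].T+T[:3,3]
E
python3 - <<'E'
from h import *
f,z,K,T=load('top0')
c=f[130:310,180:480]; cv2.imwrite('pics/topcrop.png',cv2.resize(c[:,:,::-1],None,fx=2.6,fy=2.6,interpolation=cv2.INTER_CUBIC))
P=cloud(z,K,T)
for n,(u,v) in dict(table=(300,245),soletop=(222,272),hb=(242,205),hb2=(307,215),hb3=(312,268),trayrim=(420,235),cav=(400,217),hc=(400,255),tf=(443,252),bar=(455,214),house=(350,247),grip=(362,235),last=(138,240),mug=(307,160),sharp=(525,315)).items():
    print(n,np.round(P[v,u],4),f[v,u], np.round(np.median(P[v-2:v+3,u-2:u+3,2]),4))
f,z,K,T=load('scene0')
c=f[160:370,210:420]; cv2.imwrite('pics/scenecrop.png',cv2.resize(c[:,:,::-1],None,fx=2.8,fy=2.8,interpolation=cv2.INTER_CUBIC))
E
```

```text
table [ 0.5495  0.029  -0.0007] [148 148 137] -0.0008
soletop [0.4792 0.2326 0.0239] [148  85  41] 0.028
hb [0.6548 0.1795 0.0326] [110  77  51] 0.0337
hb2 [0.6245 0.0081 0.0326] [109  76  49] 0.0349
hb3 [ 0.4845 -0.0027  0.0314] [110  76  49] 0.0345
trayrim [ 0.5684 -0.2912  0.0123] [38 39 36] 0.0142
cav [ 0.6197 -0.2416  0.0042] [134 149  37] 0.0058
hc [ 0.5168 -0.2372  0.0043] [136 149  37] 0.0065
tf [ 0.5199 -0.3452  0.0294] [136 138 130] 0.031
bar [ 0.6167 -0.377   0.0472] [147  77  34] 0.0456
house [ 0.5384 -0.1033  0.0241] [60 62 62] 0.0239
grip [ 0.565  -0.1329  0.0554] [148  78  35] 0.056
last [0.564  0.4448 0.05  ] [40 74 53] 0.0511
mug [0.7838 0.0064 0.0035] [71 71 65] 0.0041
sharp [ 0.3554 -0.5218  0.084 ] [133 135 128] 0.0871
```

View pics/topcrop.png

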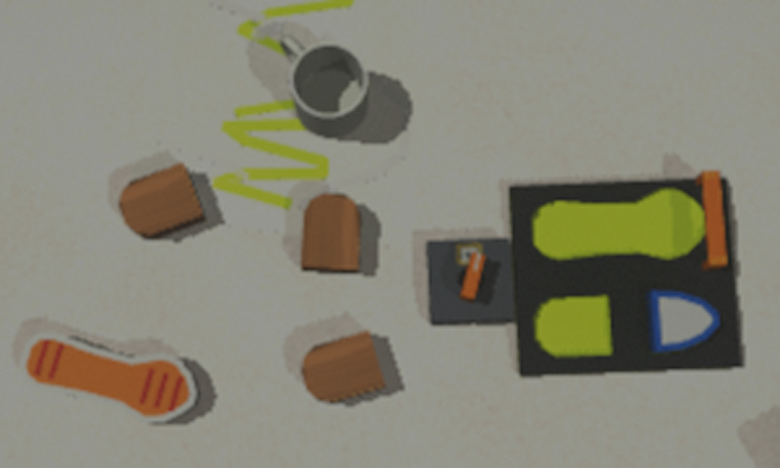

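View pics/scenecrop.png

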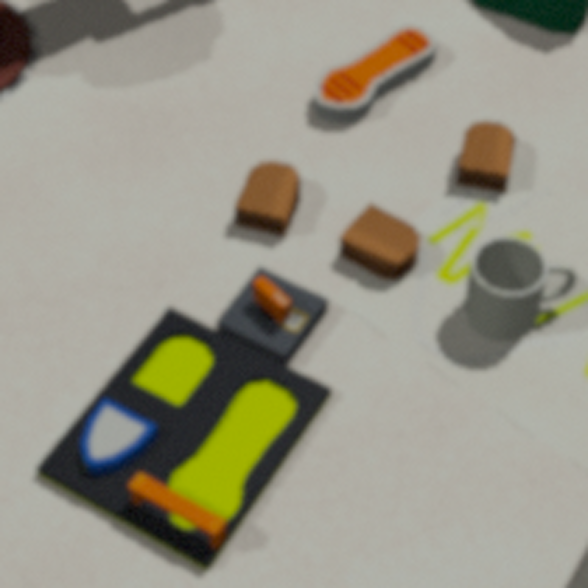

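```bash
cat >> h.py <<'E'
def big(m,x0,y0,x1,y1):
    mm=np.zeros(m.shape,np.uint8); mm[y0:y1,x0:x1]=m[y0:y1,x0:x1]
    n,l,s,c=cv2.connectedComponentsWithStats(mm); k=1+np.argmax(s[1:,4]); 
    return (l==k).astype(np.uint8)
def contour(m): 
    c,_=cv2.findContours(m,cv2.RETR_EXTERNAL,cv2.CHAIN_APPROX_NONE); return max(c,key=len)[:,0]
def rect(p):
    (c,s,a)=cv2.minAreaRect((p[:,:2]*1000).astype(np.float32)); return np.array(c),np.array(s),a
E
python3 - <<'E'
from h import *
for n in ('top0','scene0'):
    f,z,K,T=load(n); P=cloud(z,K,T); hsv=cv2.cvtColor(f,cv2.COLOR_RGB2HSV); print('==',n)
    for nm,px in dict(table=(300,245)).items() if n=='top0' else []: print(hsv[px[1],px[0]])
    top=n=='top0'
    H=P[:,:,2]
    grn=((hsv[...,0]>28)&(hsv[...,0]<40)&(hsv[...,1]>150)).astype(np.uint8)
    orn=((hsv[...,0]>3)&(hsv[...,0]<16)&(hsv[...,1]>165)&(hsv[...,2]>110)).astype(np.uint8)
    dark=(hsv[...,2]<75).astype(np.uint8)
    brn=((hsv[...,0]>5)&(hsv[...,0]<18)&(hsv[...,1]>110)&(hsv[...,2]<165)).astype(np.uint8)
    W={'top0':dict(solecav=(grn,375,190,470,240,.006),heelcav=(grn,375,238,425,275,.006),sole=(orn,185,250,260,300,.028),bar=(orn,440,185,465,240,.0455),grip=(orn,345,215,375,250,.055),hb=(brn,220,185,265,225,.034),hb2=(brn,290,200,325,240,.034)),
     'scene0':dict(solecav=(grn,260,290,330,355,.006),heelcav=(grn,250,275,290,310,.006),sole=(orn,318,165,370,200,.028),bar=(orn,250,325,300,355,.0455),grip=(orn,295,255,320,278,.055),hb=(brn,370,200,400,230,.034))}[n]
    vis=f.copy()
    for k,(m,x0,y0,x1,y1,h) in W.items():
        b=big(m,x0,y0,x1,y1); c=contour(b); vis[c[:,1],c[:,0]]=(255,0,255)
        p=ray(K,T,c,h); r=rect(p); print(k,b.sum(),'medH',np.round(np.median(H[b>0]),4),'cen',np.round(r[0],1),'size',np.round(r[1],1),'ang',round(r[2],1),'centroid',np.round(ray(K,T,np.argwhere(b)[:,::-1],h)[:,:2].mean(0)*1000,1))
    s=(slice(150,330),slice(180,480)) if top else (slice(160,370),slice(210,420))
    cv2.imwrite(f'pics/{n}v.png',cv2.resize(vis[s][:,:,::-1],None,fx=2.6,fy=2.6,interpolation=cv2.INTER_NEAREST))
E
```

```text
== top0
[ 30  19 148]
solecav 1400 medH 0.0064 cen [ 622.7 -288.5] size [175.6  73.9] ang 88.9 centroid [ 618.6 -290.2]
heelcav 620 medH 0.0061 cen [ 516.8 -237. ] size [61.6 76.2] ang 1.1 centroid [ 516.2 -238.9]
sole 868 medH 0.0281 cen [470.8 234.5] size [161.2  51.6] ang 78.2 centroid [472.  232.7]
bar 233 medH 0.0456 cen [ 618.5 -376.1] size [93.  18.3] ang 0.4 centroid [ 617.7 -376. ]
grip 71 medH 0.0548 cen [ 563.1 -131.7] size [12.4 43.6] ang 74.3 centroid [ 560.4 -131. ]
hb 579 medH 0.0338 cen [647.8 183. ] size [58.3 75. ] ang 20.0 centroid [648.4 180.9]
hb2 571 medH 0.0338 cen [613.7   9.4] size [55.1 74.8] ang 88.9 centroid [611.8   8.3]
== scene0
solecav 1119 medH 0.0066 cen [ 615.6 -270.9] size [ 77.  152.1] ang 0.9 centroid [ 613.8 -277. ]
heelcav 503 medH 0.0069 cen [ 511.7 -231.7] size [64.3 80.2] ang 1.0 centroid [ 512.  -233.9]
sole 227 medH 0.0292 cen [468.4 236.2] size [155.5  44.5] ang 77.7 centroid [468. 227.]
bar 28 medH 0.0441 cen [ 590.6 -382.9] size [ 8.8 45.6] ang 85.6 centroid [ 591. -383.]
grip 50 medH 0.0542 cen [ 562.7 -133.4] size [13.3 45.8] ang 70.9 centroid [ 558.9 -133. ]
hb 342 medH 0.0335 cen [652.3 171.5] size [52.6 94.7] ang 16.3 centroid [652.8 170.4]
```

View pics/top0v.png

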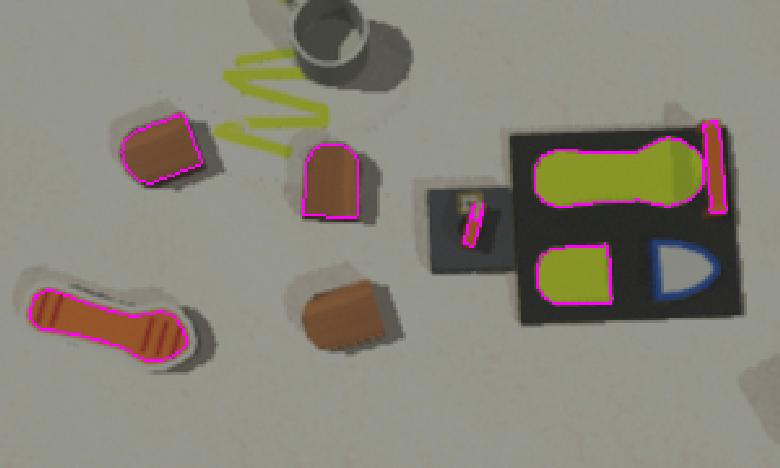

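View pics/scene0v.png

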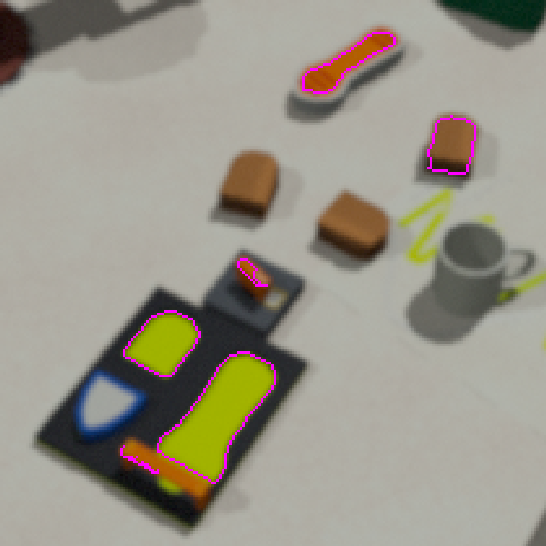

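Run:
```python
from h import *
f,z,K,T=load('top0'); a=cv2.resize(f[212:262,335:385][:,:,::-1],None,fx=10,fy=10,interpolation=cv2.INTER_CUBIC)
f,z,K,T=load('scene0'); b=cv2.resize(f[245:295,283:333][:,:,::-1],None,fx=10,fy=10,interpolation=cv2.INTER_CUBIC)
a=cv2.convertScaleAbs(np.hstack([a,b]),alpha=1.5); cv2.imwrite('pics/dial0.png',cv2.resize(a,(800,400)))
S=8
f,z,K,T=load('top0')
def sub(mfun,x0,y0,x1,y1):
    # upsampled crop -> contour in original pixel coords
    c=cv2.resize(f[y0:y1,x0:x1],None,fx=S,fy=S,interpolation=cv2.INTER_CUBIC)
    m=mfun(c.astype(int)).astype(np.uint8); n,l,s,_=cv2.connectedComponentsWithStats(m); m=(l==1+np.argmax(s[1:,4])).astype(np.uint8)
    p=contour(m).astype(float); return (p+.5)/S-.5+[x0,y0]
green=lambda c: (c[...,1]-c[...,2]>56)
brown=lambda c: (c[...,0]-c[...,2]>33)   # top faces
oran=lambda c:(c[...,0]-c[...,2]>60)
dark=lambda c:(c.sum(2)<270)
def line(p): 
    vx,vy,x,y=cv2.fitLine(p.astype(np.float32),cv2.DIST_HUBER,0,.01,.01).ravel(); return np.array([x,y]),np.array([vx,vy])
# tray outer edges
p=sub(dark,372,192,475,282)
q=ray(K,T,p,.014)[:,:2]*1000; q0=ray(K,T,p,0)[:,:2]*1000
print('tray ext',q.min(0),q.max(0))
far_x=q[(q[:,0]>660)&(q[:,1]<-215)&(q[:,1]>-360)]; c,d=line(far_x); print('+y edge z14',c,np.degrees(np.arctan(d[0]/d[1])))
e=q[(q[:,1]<-385)&(q[:,0]>480)&(q[:,0]<570)]; c,d=line(e); print('+x edge z14',c,np.degrees(np.arctan(d[1]/d[0])))
e=q0[(q0[:,0]<480)&(q0[:,1]<-200)&(q0[:,1]>-370)]; c,d=line(e); print('-y edge z0',c,np.degrees(np.arctan(d[0]/d[1])))
e=q0[(q0[:,1]>-190)&(q0[:,0]>480)&(q0[:,0]<505)]; c,d=line(e); print('-x edge z0 (low)',c)
e=q0[(q0[:,1]>-190)&(q0[:,0]>615)&(q0[:,0]<660)]; c,d=line(e); print('-x edge z0 (hi)',c)
# cavities: near edges at rim .014, far edges at floor .006
p=sub(green,375,190,470,240); qf=ray(K,T,p,.006)[:,:2]*1000; qr=ray(K,T,p,.014)[:,:2]*1000
print('solecav: heel end rim y',qr[:,1].max(),' ball far x floor',qf[:,0].max(),' ball near rim x',qr[:,0].min())
w=(qf[:,1]<-275)&(qf[:,1]>-305)
for nm,s,Q in(('waist far',qf[:,0]>620,qf),('waist near',qf[:,0]<620,qr)):
    c,d=line(Q[w&s]); print(nm,c,np.degrees(np.arctan(d[0]/d[1])))
p=sub(green,375,238,425,275); qf=ray(K,T,p,.006)[:,:2]*1000; qr=ray(K,T,p,.014)[:,:2]*1000
w=(qf[:,1]<-225)&(qf[:,1]>-265)
for nm,s,Q in(('heel far',qf[:,0]>517,qf),('heel near',qf[:,0]<517,qr)):
    c,d=line(Q[w&s]); print(nm,c,np.degrees(np.arctan(d[0]/d[1])))
print('heel round end rim y',qr[:,1].max())
e=qf[(qf[:,1]<-268)&(qf[:,0]>495)&(qf[:,0]<538)]; c,d=line(e); print('heel square end floor',c,np.degrees(np.arctan(d[1]/d[0])))
# sole orange
p=sub(oran,185,250,262,300); q=ray(K,T,p,.028)[:,:2]*1000; r=rect(q/1000); print('sole',r)
# hb
p=sub(brown,218,183,268,226); q=ray(K,T,p,.034)[:,:2]*1000; r=rect(q/1000); print('hb',r)
p=sub(oran,440,185,470,240); q=ray(K,T,p,.0455)[:,:2]*1000; print('bar',rect(q/1000))
p=sub(oran,345,215,375,250); q=ray(K,T,p,.055)[:,:2]*1000; print('grip',rect(q/1000))
```

```text
tray ext [ 465.18441648 -406.41832739] [ 672.03148206 -160.44538243]
+y edge z14 [ 665.1034  -287.54633] -1.1777472
+x edge z14 [ 520.0353  -404.86316] 1.8205198
-y edge z0 [ 468.97418 -284.88388] -1.2136265
-x edge z0 (low) [ 492.94186 -179.72581]
-x edge z0 (hi) [ 634.89496 -177.05057]
solecav: heel end rim y -198.4421140038357  ball far x floor 658.13238066036  ball near rim x 582.952387902563
waist far [ 644.1   -286.358] 0.23537946
waist near [ 589.6042  -285.71582] -0.3034423
heel far [ 546.7617  -249.31909] 1.1131133
heel near [ 486.0034  -252.15294] -0.08223297
heel round end rim y -196.90756786193415
heel square end floor [ 516.43964 -274.5186 ] 0.4376293
sole (array([470.24789429, 234.43151855]), array([165.40280151,  56.68975067]), 78.24444580078125)
hb (array([648.84368896, 183.66177368]), array([60.58408356, 77.79931641]), 20.19967269897461)
bar (array([ 618.03295898, -360.07775879]), array([97.15600586, 50.70743942]), 1.0559635162353516)
grip (array([ 563.29528809, -131.45451355]), array([14.66635895, 46.0326767 ]), 74.29883575439453)
```

View pics/dial0.png

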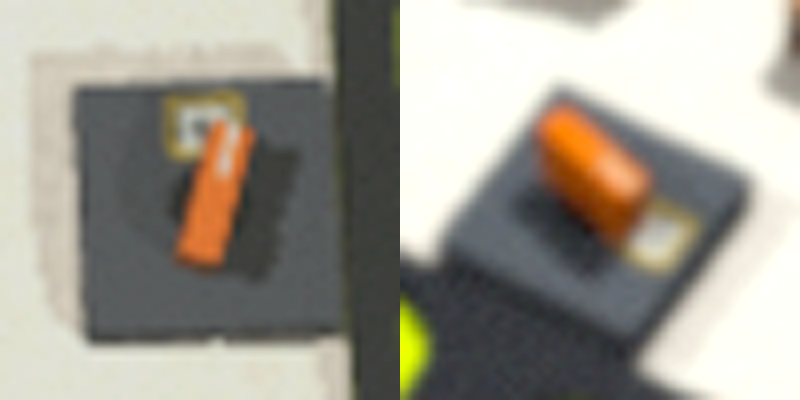

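```bash
cat >> h.py <<'E'
S=8
def sub(f,mfun,x0,y0,x1,y1):
    c=cv2.resize(f[y0:y1,x0:x1],None,fx=S,fy=S,interpolation=cv2.INTER_CUBIC)
    m=mfun(c.astype(int)).astype(np.uint8); n,l,s,_=cv2.connectedComponentsWithStats(m); m=(l==1+np.argmax(s[1:,4])).astype(np.uint8)
    p=contour(m).astype(float); return (p+.5)/S-.5+[x0,y0]
green=lambda c: (c[...,1]-c[...,2]>56)
brown=lambda c: (c[...,0]-c[...,2]>33)
oran=lambda c:(c[...,0]-c[...,2]>60)
dark=lambda c:(c.sum(2)<270)
def line(p): 
    vx,vy,x,y=cv2.fitLine(p.astype(np.float32),cv2.DIST_HUBER,0,.01,.01).ravel(); return np.array([x,y]),np.array([vx,vy])
from scipy.spatial.transform import Rotation as Ro
def pose(s):
    w,x,y,z=s['tool_rot']; return np.array(s['tool_pos']),Ro.from_quat([x,y,z,w])
def down(yaw): # tool z down, tool x heading yaw (deg)
    a=np.radians(yaw); x=[np.cos(a),np.sin(a),0]; y=[np.sin(a),-np.cos(a),0]
    return Ro.from_matrix(np.array([x,y,[0,0,-1]]).T)
def plan(p0,R0,p1,R1,n=None,dec=2):
    """rows (turn3, shift3) in units; pose<-pose*(shift pre-turn axes, turn)."""
    rv=(R0.inv()*R1).as_rotvec(); L=np.linalg.norm(p1-p0)
    need=max(np.abs(rv).max()/np.radians(5),L/.04); n=n or int(np.ceil(need-1e-3))
    rows=[];p=p0;R=R0
    for i in range(n):
        k=n-i
        t=(R.inv()*R1).as_rotvec()/k; s=R.inv().apply((p1-p)/k)
        t=np.clip(np.round(t/np.radians(5),dec),-1,1); s=np.clip(np.round(s/.04,dec),-1,1)
        rows.append([*t,*s]); p=p+R.apply(s*.04); R=R*Ro.from_rotvec(t*np.radians(5))
    return rows,p,R
def show(rows,g):
    for i in range(0,len(rows),8): print('['+', '.join('['+','.join('%g'%(v+0) for v in r)+',%g]'%g for r in rows[i:i+8])+']')
E
python3 - <<'E'
from h import *
f,z,K,T=load('top0')
p=sub(f,oran,185,250,262,300); q=ray(K,T,p,.028)[:,:2]*1000
h=np.radians(-101.75)
for it in range(3):
    ax=np.array([np.cos(h),np.sin(h)]); ay=np.array([-ax[1],ax[0]])
    u=q@ax; v=q@ay; um=(u.max()+u.min())/2
    w=(u-um>-20)&(u-um<16); vm=np.median(v[w])
    c1,d1=line(q[w&(v>vm)]); c2,d2=line(q[w&(v<vm)])
    a1,a2=[np.degrees(np.arctan2(*( -d if d[1]>0 else d)[::-1])) for d in(d1,d2)]
    print(a1,a2,'width',(c1-c2)@ay,'len',u.max()-u.min(),'origin',um*ax+((c1+c2)/2@ay)*ay,'ball',v.max()-(c1+c2)/2@ay,v.min()-(c1+c2)/2@ay)
    h=np.radians((a1+a2)/2)
p=sub(f,brown,218,183,268,226); q=ray(K,T,p,.034)[:,:2]*1000
h=np.radians(-69.8)
ax=np.array([np.cos(h),np.sin(h)]); ay=np.array([-ax[1],ax[0]]); u=q@ax;v=q@ay; um=(u.max()+u.min())/2
w=(u-um>-12)&(u-um<30); vm=np.median(v[w]);c1,d1=line(q[w&(v>vm+5)]); c2,d2=line(q[w&(v<vm-5)])
print('hb',[np.degrees(np.arctan2(*( -d if d[1]>0 else d)[::-1])) for d in(d1,d2)],(c1-c2)@ay,um*ax+((c1+c2)/2@ay)*ay,u.max()-u.min())
E
```

```text
-106.12429 -106.28311 width 36.93138205732921 len 165.40236965459815 origin [471.64230731 234.14142208] ball 26.926554308615607 -29.773499278969837
-106.12541 -106.2397 width 36.86673 len 165.41425983302008 origin [471.52654533 234.19430782] ball 30.986185981874826 -26.065497536799626
-106.12541 -106.2397 width 36.8655 len 165.41220833489888 origin [471.52624631 234.19285823] ball 30.967763824806582 -26.08301173063137Traceback (most recent call last):
  File "<stdin>", line 16, in <module>
  File "h.py", line 31, in line
    vx,vy,x,y=cv2.fitLine(p.astype(np.float32),cv2.DIST_HUBER,0,.01,.01).ravel(); return np.array([x,y]),np.array([vx,vy])
              ~~~~~~~~~~~^^^^^^^^^^^^^^^^^^^^^^^^^^^^^^^^^^^^^^^^^^^^^^^
cv2.error: OpenCV(4.12.0) /io/opencv/modules/imgproc/src/linefit.cpp:50: error: (-215:Assertion failed) count > 0 in function 'fitLine2D_wods'
```

Run:
```python
from h import *; from plant import state
p,R=pose(state())
r,p1,R1=plan(p,R,np.array([.4715,.2342,.09]),down(-16.2),n=18); show(r,1); print(p1,R1.as_matrix()[:,0],R1.as_matrix()[:,2])
r,_,_=plan(np.array([.4715,.2342,.09]),down(-16.2),np.array([.4715,.2342,.008]),down(-16.2)); show(r,1)
```

```text
[[0,0,0.96,-0.34,0.5,0.2,1], [0,0,0.96,-0.29,0.53,0.19,1], [0,0,0.96,-0.25,0.55,0.2,1], [0,0,0.96,-0.2,0.57,0.19,1], [0,0,0.96,-0.15,0.59,0.2,1], [0,0,0.96,-0.1,0.6,0.19,1], [0,0,0.96,-0.05,0.61,0.2,1], [0,0,0.96,0,0.61,0.19,1]]
[[0,0,0.96,0.05,0.61,0.2,1], [0,0,0.96,0.1,0.6,0.19,1], [0,0,0.96,0.15,0.59,0.2,1], [0,0,0.96,0.2,0.57,0.19,1], [0,0,0.96,0.24,0.56,0.2,1], [0,0,0.95,0.29,0.53,0.19,1], [0.01,0,0.96,0.33,0.51,0.2,1], [0,0,0.95,0.38,0.48,0.19,1]]
[[0.01,0,0.96,0.41,0.45,0.2,1], [0,0.01,0.95,0.45,0.41,0.19,1]]
[0.47157311 0.23410539 0.09006599] [ 9.60412262e-01 -2.78582599e-01  1.53103646e-04] [ 1.10655675e-04 -1.68095841e-04 -9.99999980e-01]
[[0,0,0,0,0,0.68,1], [0,0,0,0,0,0.68,1], [0,0,0,0,0,0.69,1]]
```

>>> {"op": "carry_out", "data": {"moves": [[[0,0,0.96,-0.34,0.5,0.2,1],[0,0,0.96,-0.29,0.53,0.19,1],[0,0,0.96,-0.25,0.55,0.2,1],[0,0,0.96,-0.2,0.57,0.19,1],[0,0,0.96,-0.15,0.59,0.2,1],[0,0,0.96,-0.1,0.6,0.19,1],[0,0,0.96,-0.05,0.61,0.2,1],[0,0,0.96,0,0.61,0.19,1]]]}}

```text
time: 0.77
tool_pos: [0.3285, 0.4299, 0.1679]
tool_rot: [0.0, 0.963, 0.271, -0.0]
contact_force: [0.2, 0.6, 0.9]
gripper_width: 1.005
```

>>> {"op": "carry_out", "data": {"moves": [[[0,0,0.96,0.05,0.61,0.2,1],[0,0,0.96,0.1,0.6,0.19,1],[0,0,0.96,0.15,0.59,0.2,1],[0,0,0.96,0.2,0.57,0.19,1],[0,0,0.96,0.24,0.56,0.2,1],[0,0,0.95,0.29,0.53,0.19,1],[0,0,0.96,0.33,0.51,0.2,1],[0,0,0.95,0.38,0.48,0.19,1]]]}}

```text
time: 1.43
tool_pos: [0.4434, 0.273, 0.1056]
tool_rot: [0.0, 0.998, -0.06, -0.0]
contact_force: [0.1, -0.2, 0.2]
gripper_width: 1.001
```

>>> {"op": "carry_out", "data": {"moves": [[[0,0,0.96,0.41,0.45,0.2,1],[0,0,0.95,0.45,0.41,0.19,1],[0,0,0,0,0,0,1],[0,0,0,0,0,0,1]]]}}

```text
time: 1.77
tool_pos: [0.4717, 0.2338, 0.0899]
tool_rot: [0.0, 0.99, -0.141, -0.001]
contact_force: [0.3, -0.1, 0.1]
gripper_width: 1.001
```

>>> {"op": "carry_out", "data": {"moves": [[[0,0,0,0,0,0.7,1],[0,0,0,0,0,0.7,1],[0,0,0,0,0,0.4,1],[0,0,0,0,0,0.25,1],[0,0,0,0,0,0,1],[0,0,0,0,0,0,-1],[0,0,0,0,0,0,-1],[0,0,0,0,0,0,-1]]]}}

```text
time: 2.43
tool_pos: [0.473, 0.2355, 0.0107]
tool_rot: [-0.001, 0.99, -0.14, 0.001]
contact_force: [0.1, 0.5, 8.4]
gripper_width: 0.603
```

>>> {"op": "carry_out", "data": {"moves": [[[0,0,0,0,0,0,-1],[0,0,0,0,0,0,-1],[0,0,0,0,0,0,-1],[0,0,0,0,0,0,-1]]]}}

```text
time: 2.77
tool_pos: [0.4736, 0.2355, 0.0111]
tool_rot: [-0.001, 0.99, -0.141, 0.002]
contact_force: [-0.5, 1.0, 6.5]
gripper_width: 0.591
```

```bash
cat > snap.py <<'E'
import sys
from h import *; from plant import grab_frame,state
t=sys.argv[1]
for n in ("scene","top"):
    f=grab_frame(n); np.savez(f'pics/{n}{t}.npz',**{k:np.array(v) for k,v in f.items()})
def crop(n,x0,y0,x1,y1,out,sc):
    f=load(n)[0]; cv2.imwrite(out,cv2.convertScaleAbs(cv2.resize(f[y0:y1,x0:x1][:,:,::-1],None,fx=sc,fy=sc,interpolation=cv2.INTER_CUBIC),alpha=1.4))
a=[int(v) for v in sys.argv[2:10]]
ims=[]
for n,b in (('top',a[:4]),('scene',a[4:])):
    f=load(n+t)[0]; c=f[b[1]:b[3],b[0]:b[2]][:,:,::-1]; s=min(400/c.shape[1],500/c.shape[0])
    c=cv2.resize(c,None,fx=s,fy=s,interpolation=cv2.INTER_CUBIC); o=np.zeros((500,400,3),np.uint8); o[:c.shape[0],:c.shape[1]]=c; ims.append(o)
cv2.imwrite(f'pics/{t}.png',cv2.convertScaleAbs(np.hstack(ims),alpha=1.4))
s=state(); print(s['time'],s['tool_pos'],s['contact_force'],s['ft_torque'],s['gripper_width'])
E
python3 snap.py g1 170 230 290 350 290 120 410 240
```

```text
2.8667 [0.47364636 0.23553832 0.01107083] [-1.64850168  0.70280851  6.24611569] [0.16841625 0.29482396 0.03223821] 0.5886228593734705
```

View pics/g1.png

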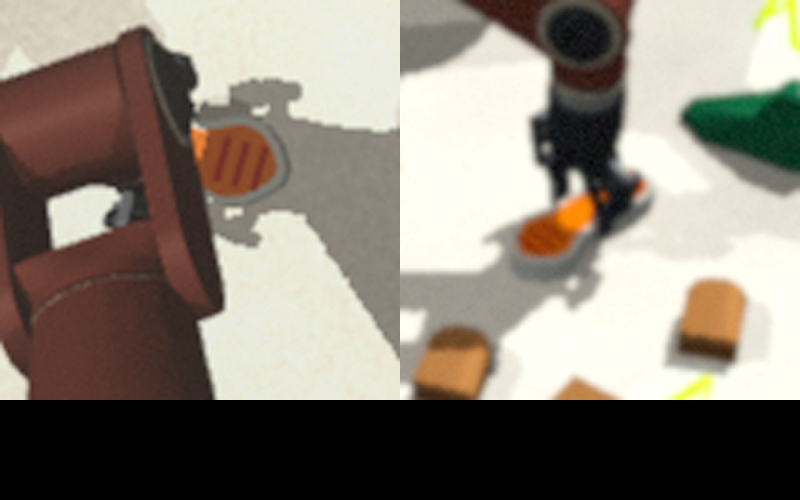

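Run:
```python
from h import *; from plant import state
p=np.array([.4717,.2338,.0081]);R=down(-16.2)
r,p1,R1=plan(p,R,np.array([.4717,.2338,.10]),down(-16.2),n=4); show(r,-1)
r,p1,R1=plan(p1,R1,np.array([.6165,-.268,.10]),down(1.2),n=15); show(r,-1); print(p1)
```

```text
[[0,0,0,0,0,-0.57,-1], [0,0,0,0,0,-0.58,-1], [0,0,0,0,0,-0.57,-1], [0,0,0,0,0,-0.58,-1]]
[[0,0,-0.23,0.47,0.74,0,-1], [0,0,-0.23,0.45,0.74,0,-1], [0,0,-0.23,0.43,0.75,0,-1], [0,0,-0.23,0.42,0.76,0,-1], [0,0,-0.23,0.4,0.77,0,-1], [0,0,-0.23,0.39,0.78,0,-1], [0,0,-0.23,0.37,0.79,0,-1], [0,0,-0.23,0.36,0.79,0,-1]]
[[0,0,-0.23,0.34,0.8,0,-1], [0,0,-0.24,0.33,0.81,0,-1], [0,0,-0.23,0.31,0.82,0,-1], [0,0,-0.24,0.29,0.82,0,-1], [0,0,-0.23,0.28,0.83,0,-1], [0,0,-0.24,0.26,0.83,0,-1], [0,0,-0.23,0.23,0.83,0,-1]]
[ 0.61631684 -0.26789526  0.1001    ]
```

>>> {"op": "carry_out", "data": {"moves": [[[0,0,0,0,0,-0.3,-1],[0,0,0,0,0,-0.5,-1],[0,0,0,0,0,-0.75,-1],[0,0,0,0,0,-0.75,-1]]]}}

```text
time: 3.2
tool_pos: [0.4703, 0.2342, 0.1008]
tool_rot: [0.001, 0.99, -0.141, -0.002]
contact_force: [1.3, -0.0, -2.4]
gripper_width: 0.593
```

>>> {"op": "carry_out", "data": {"moves": [[[0,0,-0.23,0.47,0.74,0,-1],[0,0,-0.23,0.45,0.74,0,-1],[0,0,-0.23,0.43,0.75,0,-1],[0,0,-0.23,0.42,0.76,0,-1],[0,0,-0.23,0.4,0.77,0,-1],[0,0,-0.23,0.39,0.78,0,-1],[0,0,-0.23,0.37,0.79,0,-1],[0,0,-0.23,0.36,0.79,0,-1]]]}}

```text
time: 3.87
tool_pos: [0.5486, -0.0342, 0.101]
tool_rot: [-0.0, 0.998, -0.06, -0.0]
contact_force: [1.0, 0.6, -2.4]
gripper_width: 0.592
```

>>> {"op": "carry_out", "data": {"moves": [[[0,0,-0.23,0.34,0.8,0,-1],[0,0,-0.24,0.33,0.81,0,-1],[0,0,-0.23,0.31,0.82,0,-1],[0,0,-0.24,0.29,0.82,0,-1],[0,0,-0.23,0.28,0.83,0,-1],[0,0,-0.24,0.26,0.83,0,-1],[0,0,-0.23,0.23,0.83,0,-1]]]}}

```text
time: 4.45
tool_pos: [0.6163, -0.2684, 0.1008]
tool_rot: [-0.0, 1.0, 0.011, -0.001]
contact_force: [0.6, -0.1, -2.0]
gripper_width: 0.591
```

>>> {"op": "carry_out", "data": {"moves": [[[0,0,0,0,0,0,-1],[0,0,0,0,0,0,-1],[0,0,0,0,0,0,-1]]]}}

```text
time: 4.7
tool_pos: [0.616, -0.2664, 0.1004]
tool_rot: [-0.001, 1.0, 0.01, -0.001]
contact_force: [-0.4, 0.1, -2.6]
gripper_width: 0.59
```

```bash
python3 snap.py h1 340 150 490 290 220 220 350 370; python3 -c "
from h import *;from plant import state
s=state();p,R=pose(s);print(p);print(R.as_matrix().round(4))"
```

```text
4.8 [ 0.6161765  -0.26554018  0.10055756] [-0.38903712 -0.31310399 -2.8057734 ] [0.02767414 0.02254033 0.03029263] 0.593368339678068
[ 0.6161765  -0.26554018  0.10055756]
[[ 9.998e-01  2.220e-02 -1.100e-03]
 [ 2.220e-02 -9.998e-01  8.000e-04]
 [-1.100e-03 -9.000e-04 -1.000e+00]]
```

View pics/h1.png

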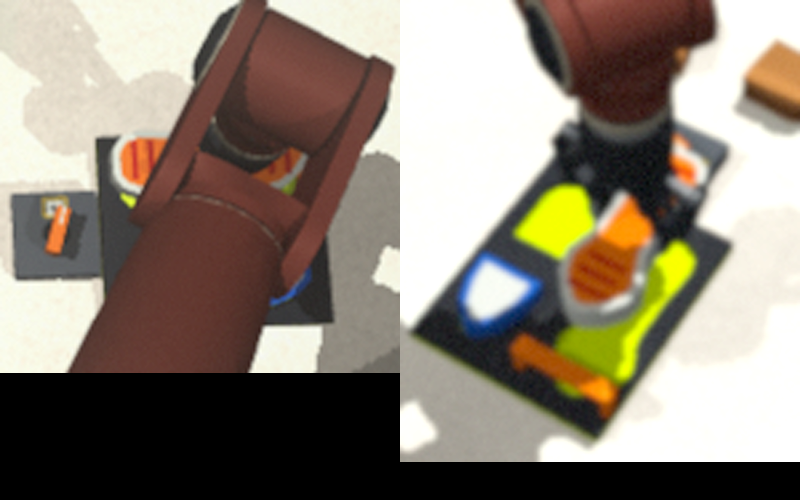

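Run:
```python
from h import *
z0=.1175
f,z,K,T=load('toph1'); P=cloud(z,K,T)
p=sub(f,oran,378,195,402,225); q=ray(K,T,p,z0)[:,:2]*1000
hsv=cv2.cvtColor(f,cv2.COLOR_RGB2HSV); m=((hsv[...,0]<16)&(hsv[...,1]>150)&(hsv[...,2]>100))
s=np.zeros_like(m); s[195:225,378:402]=m[195:225,378:402]; print('heel top depth z',np.median(P[s][:,2]), s.sum())
s=np.zeros_like(m); s[200:220,430:456]=m[200:220,430:456]; print('toe top depth z',np.median(P[s][:,2]),np.median(P[s],0), s.sum())
print('heel end y',q[:,1].max(),'x range near heel',q[q[:,1]>-200][:,0].min() if (q[:,1]>-200).any() else None,q[:,0].min(),q[:,0].max(), 'end pt',q[q[:,1].argmax()])
f,z,K,T=load('sceneh1'); P=cloud(z,K,T)
hsv=cv2.cvtColor(f,cv2.COLOR_RGB2HSV); m=((hsv[...,0]<16)&(hsv[...,1]>150)&(hsv[...,2]>100))
s=np.zeros_like(m); s[281:318,270:307]=m[281:318,270:307]; print('scene toe z',np.median(P[s][:,2]),s.sum())
pts=P[s]; A=np.c_[pts[:,:2],np.ones(len(pts))]; print('plane',np.linalg.lstsq(A,pts[:,2],rcond=None)[0])
p=sub(f,oran,270,281,307,318); q=ray(K,T,p,z0)[:,:2]*1000; 
h=np.radians(-88.8); ax=np.array([np.cos(h),np.sin(h)]); ay=np.array([-ax[1],ax[0]])
u=(q-[616.2,-265.5])@ax; v=(q-[616.2,-265.5])@ay; i=u.argmax(); print('toe tip u',u.max(),'v range',v.min(),v.max(),'at u',u[v.argmin()],u[v.argmax()])
for uu in (20,30,40,46,50,60,70,75):
    k=np.abs(u-uu)<1; print(uu,v[k].min() if k.any() else None,v[k].max() if k.any() else None)
```

```text
heel top depth z 0.11799559370027746 196
toe top depth z 0.11765536171420876 [ 0.60265657 -0.32937125  0.11765536] 38
heel end y -184.22742780448425 x range near heel 593.9139803400668 593.5200968547666 638.1752765798325 end pt [ 619.42327217 -184.2274278 ]
scene toe z 0.11789263399935512 397
plane [ 1.35442916 -0.47411534 -0.86336311]
toe tip u 83.39299883965744 v range -26.26424747912837 28.21522682367996 at u 48.52163790973284 51.867778252335434
20 -21.886419550193533 16.24214162113511
30 -22.184387772016652 20.41433227903089
40 -25.753237874256524 23.87953416068145
46 -26.16383058170894 26.6149020610257
50 -26.11760126728136 27.89587833799552
60 -23.208144892226333 26.162690142409414
70 -16.899190742977627 19.817264504831886
75 -10.964991777598366 17.152131522214752
```

Run:
```python
from h import *
f,z,K,T=load('scene0')
h=np.radians(-88.8); ax=np.array([np.cos(h),np.sin(h)]); ay=np.array([-ax[1],ax[0]]); o=np.array([617.,-289.9])
p=sub(f,green,258,288,330,356); 
# camera is at x=1.05,y=-.86: near edges are +x world and -y world -> rim there; far edges floor
qf=(ray(K,T,p,.006)[:,:2]*1000-o); qr=(ray(K,T,p,.014)[:,:2]*1000-o)
for uu in (-80,-60,-40,-20,0,10,20,40,50,60,70):
    k=np.abs(qf@ax-uu)<1; k2=np.abs(qr@ax-uu)<1
    print('cav',uu,'far(-y) floor',(qf[k]@ay).min().round(1) if k.any() else None,'near(+y) rim',(qr[k2]@ay).max().round(1) if k2.any() else None)
print('heel end floor u',(qf@ax).min())
# sole in scene0
h=np.radians(-106.2); ax=np.array([np.cos(h),np.sin(h)]); ay=np.array([-ax[1],ax[0]]); o=np.array([471.5,234.2])
p=sub(f,oran,316,163,372,202); q=ray(K,T,p,.028)[:,:2]*1000-o; u=q@ax;v=q@ay
print('sole0 u',u.min(),u.max(),'v',v.min(),v.max(),u[v.argmin()],u[v.argmax()])
for uu in (-60,-20,0,20,40,50,60,70):
    k=np.abs(u-uu)<1; print(uu,v[k].min(),v[k].max())
```

```text
cav -80 far(-y) floor -33.0 near(+y) rim 27.1
cav -60 far(-y) floor -35.4 near(+y) rim 30.7
cav -40 far(-y) floor -33.1 near(+y) rim 29.2
cav -20 far(-y) floor -32.5 near(+y) rim 27.7
cav 0 far(-y) floor -32.3 near(+y) rim 27.7
cav 10 far(-y) floor -32.6 near(+y) rim 27.8
cav 20 far(-y) floor -34.1 near(+y) rim 29.5
cav 40 far(-y) floor -39.6 near(+y) rim 38.7
cav 50 far(-y) floor -38.5 near(+y) rim 39.7
cav 60 far(-y) floor -65.5 near(+y) rim 38.5
cav 70 far(-y) floor -64.6 near(+y) rim 36.4
heel end floor u -95.56707934738
sole0 u -84.3009008812228 81.03914719451244 v -28.33706745332879 27.532420612007062 43.55227975062834 50.52651410108187
-60 -24.383824852926097 18.625210604452274
-20 -21.720011740454808 15.600604881015977
0 -21.40893484664089 15.993556034052329
20 -22.760330236343158 16.96471602344294
40 -27.73236277213526 25.69531780314377
50 -27.12323108614426 27.532420612007062
60 -23.997115014372216 26.03074574095121
70 -16.210233466400737 18.773203134287723
```

```bash
cat >> h.py <<'E'
M=Ro.from_matrix(np.array([[0,1,0],[1,0,0],[0,0,-1]]))
def soletool(u,h,th,O=(.6170,-.2899,.006),t=(-.0015,-.0007,.0108),v=0,yaw=-88.8,piv=.09):
    Rz=Ro.from_euler('z',yaw,degrees=True); Rs=Rz*Ro.from_euler('y',th)
    B=np.array(O)+Rz.apply([u/1000,v/1000,h/1000]); S=B-Rs.apply([piv,0,0])
    return S+Rs.apply(t), Rs*M
E
python3 - <<'E'
from h import *
p=np.array([.61632,-.2679,.1001]);R=down(1.25)
for (u,h,th,n) in((62,14,.19,6),(68,4.5,.19,2),(74,2.5,.19,1),(90.5,1.5,.19,2)):
    p1,R1=soletool(u,h,th); r,p,R=plan(p,R,p1,R1,n=n); print(u,h,p1.round(4)); show(r,-1)
E
```

```text
62 14 [ 0.6158 -0.2641  0.0479]
[[0.36,0,0,0,-0.02,0.22,-1], [0.36,0,0,0,-0.01,0.22,-1], [0.36,0,0,0,0,0.22,-1], [0.37,0,0,0,0.01,0.22,-1], [0.36,0,0,-0.01,0.01,0.21,-1], [0.37,0,0.01,0,0.02,0.22,-1]]
68 4.5 [ 0.6159 -0.2701  0.0384]
[[0,0,0,0,0.09,0.1,-1], [0,0,0,0,0.1,0.1,-1]]
74 2.5 [ 0.616  -0.2761  0.0364]
[[0,0,0,0,0.16,0.02,-1]]
90.5 1.5 [ 0.6164 -0.2926  0.0354]
[[0,0,0,0,0.2,-0.03,-1], [0,0,0,0,0.21,-0.02,-1]]
```

>>> {"op": "carry_out", "data": {"moves": [[[0.36,0,0,0,-0.02,0.22,-1],[0.36,0,0,0,-0.01,0.22,-1],[0.36,0,0,0,0,0.22,-1],[0.37,0,0,0,0.01,0.22,-1],[0.36,0,0,-0.01,0.01,0.21,-1],[0.37,0,0,0,0.02,0.22,-1],[0,0,0,0,0,0,-1],[0,0,0,0,0,0,-1]]]}}

```text
time: 5.47
tool_pos: [0.6157, -0.2621, 0.0479]
tool_rot: [-0.095, 0.995, 0.011, -0.002]
contact_force: [-0.7, 0.0, -2.8]
gripper_width: 0.592
```

```bash
python3 snap.py h2 340 150 490 290 220 250 320 370; python3 -c "
from h import *;from plant import state
s=state();p,R=pose(s);print(p);print(R.as_matrix().round(4));q,Q=soletool(62,14,.19);print(q,(Q.inv()*R).as_rotvec())"
```

```text
5.5667 [ 0.61662871 -0.26251977  0.04934561] [-0.3010259   0.33340332 -2.52097529] [-0.17131616  0.00463759 -0.03376836] 0.5871541073067934
[ 0.61662871 -0.26251977  0.04934561]
[[ 9.998e-01  2.210e-02 -3.500e-03]
 [ 2.230e-02 -9.819e-01  1.880e-01]
 [ 7.000e-04 -1.880e-01 -9.822e-01]]
[ 0.61575955 -0.26410661  0.04788623] [-0.00084415  0.0004337  -0.00150652]
```

View pics/h2.png

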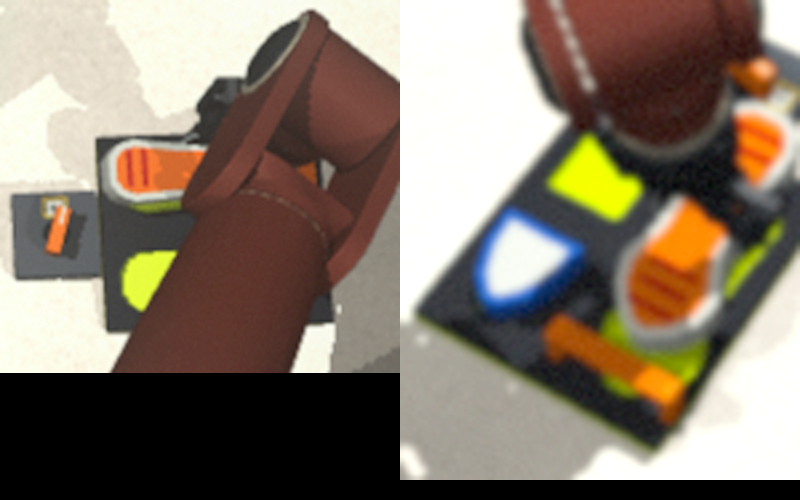

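Run:
```python
from h import *
h=np.radians(-88.8); ax=np.array([np.cos(h),np.sin(h)]); ay=np.array([-ax[1],ax[0]]); o=np.array([617.0,-289.9])
f,z,K,T=load('toph2'); P=cloud(z,K,T)
hsv=cv2.cvtColor(f,cv2.COLOR_RGB2HSV); m=((hsv[...,0]<16)&(hsv[...,1]>150)&(hsv[...,2]>100))
s=np.zeros_like(m); s[198:228,378:418]=m[198:228,378:418]; s=cv2.erode(s.astype(np.uint8),np.ones((3,3)))>0
pts=P[s]; uvz=np.c_[(pts[:,:2]*1000-o)@ax,(pts[:,:2]*1000-o)@ay,np.ones(len(pts))]; pl=np.linalg.lstsq(uvz,pts[:,2]*1000,rcond=None)[0]; print('plane z=',pl,len(pts))
# predicted top plane from command
th=.19; Rs=Ro.from_euler('y',th); Sx=np.array([62,0,20.])-Rs.apply([90,0,0]); 
def plz(u): return 20+27.5+ -np.tan(th)*(u-62-28*np.sin(th)) # approx
print('pred z at u=-80,-50:',[Sx+Rs.apply([x,0,28]) for x in(-82.7,-60)], 'meas plane', [pl@[a,0,1] for a in (-104,-82)])
p=sub(f,oran,378,196,418,228)
# intersect rays with plane z = 20+... through points
A=Sx+Rs.apply([-82.7,0,28]); n=Rs.apply([0,0,1])
R3=np.c_[np.r_[ax,0],np.r_[ay,0],[0,0,1]]  # tray axes
uvh=np.c_[(p[:,0]-K[0,2])/K[0,0],(p[:,1]-K[1,2])/K[1,1],np.ones(len(p))]@T[:3,:3].T
d=uvh@R3; oo=(T[:3,3]*1000-np.r_[o,0])@R3
t=((A-oo)@n)/(d@n); q=oo+d*t[:,None]; ql=Rs.inv().apply(q-Sx)
print('sole-frame (cmd) heel end x',ql[:,0].min(),'(nom -82.7)')
for x in(-75,-70,-65,-60,-55,-50):
    k=np.abs(ql[:,0]-x)<.8; print(x,ql[k,1].min(),ql[k,1].max(),(ql[k,1].min()+ql[k,1].max())/2)
```

```text
plane z= [-1.93117203e-01 -2.87037239e-02  6.15490475e+01] 331
pred z at u=-80,-50: [array([-102.30408235,    0.        ,   80.11204975]), array([-80.01258621,   0.        ,  75.82495283])] meas plane [np.float64(81.6332365868459), np.float64(77.38465812100048)]
sole-frame (cmd) heel end x -84.7506463244992 (nom -82.7)
-75 -19.18697931559433 20.47560536959503 0.6443130270003508
-70 -20.818509601721814 21.778485589712602 0.47998799399539394
-65 -22.130867470932287 23.408081043423067 0.6386067862453899
-60 -21.51100244081971 22.766818192235547 0.6279078757079191
-55 -21.22305467490503 22.448753764309885 0.6128495447024278
-50 -20.923442068593346 22.12975969838206 0.603158814894357
```

Run:
```python
from h import *
p,R=soletool(62,14,.19); t=(.0005,-.0013,.0096)
for (u,h,th,n) in((67,4.5,.19,3),(73,2.5,.19,2),(89,1.5,.19,3)):
    p1,R1=soletool(u,h,th,t=t); r,p,R=plan(p,R,p1,R1,n=n); print(u,h,p1.round(4)); show(r,-1)
```

```text
67 4.5 [ 0.6153 -0.2709  0.0368]
[[0,0,0,-0.01,0.07,0.08,-1], [0,0,0,0,0.07,0.08,-1], [0,0,0,0,0.08,0.08,-1]]
73 2.5 [ 0.6154 -0.2769  0.0348]
[[0,0,0,0,0.08,0.01,-1], [0,0,0,0,0.07,0.01,-1]]
89 1.5 [ 0.6158 -0.2929  0.0338]
[[0,0,0,0,0.13,-0.02,-1], [0,0,0,0,0.14,-0.02,-1], [0,0,0,-0.01,0.13,-0.01,-1]]
```

>>> {"op": "carry_out", "data": {"moves": [[[0,0,0,-0.01,0.07,0.08,-1],[0,0,0,0,0.07,0.08,-1],[0,0,0,0,0.08,0.08,-1],[0,0,0,0,0.08,0.01,-1],[0,0,0,0,0.07,0.01,-1],[0,0,0,0,0,0,-1]]]}}

```text
time: 6.07
tool_pos: [0.616, -0.2764, 0.0352]
tool_rot: [-0.095, 0.995, 0.01, -0.001]
contact_force: [-0.1, -0.3, -2.2]
gripper_width: 0.591
```

```bash
python3 snap.py h3 340 150 490 290 250 270 330 370
```

```text
6.1667 [ 0.61616815 -0.27600654  0.03556363] [-0.3675991   0.27386722 -2.45469582] [-0.16647501 -0.05903917  0.01681525] 0.5905993124286107
```

View pics/h3.png

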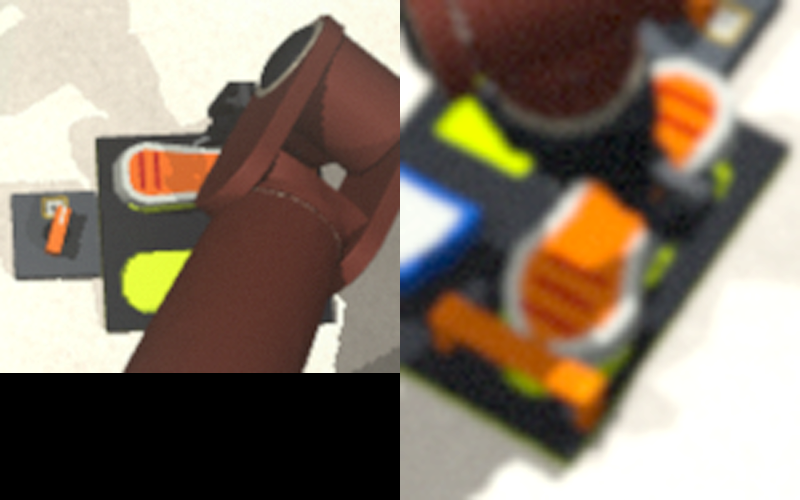

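Toe is about to pass under the bar with no contact force; going forward.

>>> {"op": "carry_out", "data": {"moves": [[[0,0,0,0,0.13,-0.02,-1],[0,0,0,0,0.14,-0.02,-1],[0,0,0,-0.01,0.13,-0.01,-1],[0,0,0,0,0,0,-1]]]}}

```text
time: 6.5
tool_pos: [0.6161, -0.2914, 0.0348]
tool_rot: [-0.097, 0.995, 0.01, -0.001]
contact_force: [-0.2, 4.5, -0.1]
gripper_width: 0.59
```

```bash
python3 snap.py h4 340 150 490 290 250 270 330 370
```

```text
6.6 [ 0.61609501 -0.29133513  0.0345935 ] [-0.14500969  3.5758938  -0.21389659] [ 0.49973513  0.1356607  -0.01189621] 0.5907776855399907
```

View pics/h4.png

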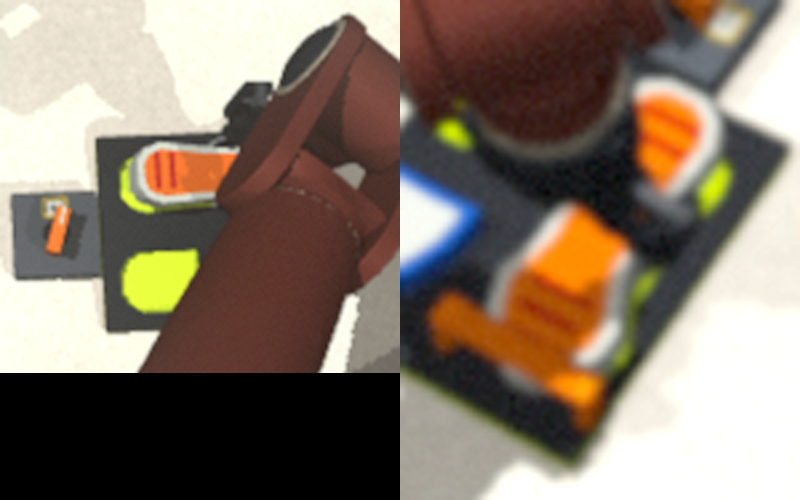

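```bash
cat > heelchk.py <<'E'
from h import *
import sys
def chk(name,th,u,h,win):
    hd=np.radians(-88.8); ax=np.array([np.cos(hd),np.sin(hd)]); ay=np.array([-ax[1],ax[0]]); o=np.array([617.0,-289.9])
    f,z,K,T=load(name); P=cloud(z,K,T); x0,y0,x1,y1=win
    hsv=cv2.cvtColor(f,cv2.COLOR_RGB2HSV); m=((hsv[...,0]<16)&(hsv[...,1]>150)&(hsv[...,2]>100))
    s=np.zeros_like(m); s[y0:y1,x0:x1]=m[y0:y1,x0:x1]; s=cv2.erode(s.astype(np.uint8),np.ones((3,3)))>0
    pts=P[s]; uvz=np.c_[(pts[:,:2]*1000-o)@ax,(pts[:,:2]*1000-o)@ay,np.ones(len(pts))]; pl=np.linalg.lstsq(uvz,pts[:,2]*1000,rcond=None)[0]
    Rs=Ro.from_euler('y',th); Sx=np.array([u,0,6.+h])-Rs.apply([90,0,0]); A=Sx+Rs.apply([-82.7,0,28]); n=Rs.apply([0,0,1])
    B=Sx+Rs.apply([-60,0,28]); print('plane',pl,'meas z at A,B',pl@[A[0],0,1],pl@[B[0],0,1],'pred',A[2],B[2])
    R3=np.c_[np.r_[ax,0],np.r_[ay,0],[0,0,1]]; p=sub(f,oran,*win)
    d=(np.c_[(p[:,0]-K[0,2])/K[0,0],(p[:,1]-K[1,2])/K[1,1],np.ones(len(p))]@T[:3,:3].T)@R3; oo=(T[:3,3]*1000-np.r_[o,0])@R3
    t=((A-oo)@n)/(d@n); q=oo+d*t[:,None]; ql=Rs.inv().apply(q-Sx)
    print('heel end x',ql[:,0].min(),'(nom -82.7)')
    for x in(-75,-65,-55,-45):
        k=np.abs(ql[:,0]-x)<.8
        if k.any(): print(x,ql[k,1].min(),ql[k,1].max(),(ql[k,1].min()+ql[k,1].max())/2)
E
python3 -c "
from heelchk import *
chk('toph3',.19,73,2.5,(380,198,418,228))
chk('toph4',.19,89,1.5,(388,198,422,228))
"
```

```text
plane [-0.89895434 -3.32568304 16.43140324] meas z at A,B 98.50960443818448 78.47056721204923 pred 68.61204974572522 64.32495282975867
heel end x -81.70995663933219 (nom -82.7)
-75 -18.823089797541627 18.609336596262494 -0.10687660063956628
-65 -22.12200293319796 23.200888014056233 0.5394425404291354
-55 -21.8578028305692 22.22802577373298 0.1851114715818909
-45 -21.584751136630473 21.25372805825043 -0.16551153919002104
plane [-1.09400477 -3.17652383 19.55620221] meas z at A,B 101.93922770794583 77.55222454052934 pred 67.61204974572522 63.324952829758665
heel end x -83.01701760581872 (nom -82.7)
-75 -19.613601534275432 18.499438773679373 -0.5570813802980297
-65 -22.592992542185954 23.095784047354186 0.2513957525841164
-55 -22.326727130988388 21.46592105095425 -0.43040304001706886
-45 -21.730051589173314 21.146241627978213 -0.29190498059755043
```

Run:
```python
from h import *
t=(.0005,-.0013,.0096); p,R=soletool(89,1.5,.19,t=t)
for (u,h,th,n) in((89.3,1.0,.14,2),(89.5,.8,.09,2),(89.7,.5,.05,2),(89.8,.3,.02,2),(89.8,0,0,1),(89.8,-1,0,1)):
    p1,R1=soletool(u,h,th,t=t); r,p,R=plan(p,R,p1,R1,n=n); print(u,h,p1.round(4)); show(r,-1)
```

```text
89.3 1.0 [ 0.6157 -0.2919  0.029 ]
[[-0.29,0,0,0,0,0.06,-1], [-0.28,0,0,0,0,0.06,-1]]
89.5 0.8 [ 0.6157 -0.2912  0.0244]
[[-0.29,0,0,0,0,0.06,-1], [-0.29,0,0,0,-0.01,0.06,-1]]
89.7 0.5 [ 0.6157 -0.2907  0.0206]
[[-0.23,0,0,0,0,0.05,-1], [-0.22,0,0,0,0,0.05,-1]]
89.8 0.3 [ 0.6157 -0.2904  0.0177]
[[-0.17,0,0,0,0,0.03,-1], [-0.18,0,0,0,0,0.04,-1]]
89.8 0 [ 0.6157 -0.2902  0.0156]
[[-0.23,0,0,0,-0.01,0.05,-1]]
89.8 -1 [ 0.6157 -0.2902  0.0146]
[[0,0,0,0,0,0.03,-1]]
```

>>> {"op": "carry_out", "data": {"moves": [[[-0.29,0,0,0,0,0.06,-1],[-0.28,0,0,0,0,0.06,-1],[-0.29,0,0,0,0,0.06,-1],[-0.29,0,0,0,-0.01,0.06,-1],[-0.23,0,0,0,0,0.05,-1],[-0.22,0,0,0,0,0.05,-1],[0,0,0,0,0,0,-1]]]}}

```text
time: 7.18
tool_pos: [0.616, -0.289, 0.0208]
tool_rot: [-0.025, 1.0, 0.011, -0.0]
contact_force: [-0.1, 4.3, 0.7]
gripper_width: 0.59
```

```bash
python3 snap.py h5 340 150 490 290 250 270 330 370; python3 -c "
from heelchk import *
chk('toph5',.05,89.7,.5,(380,198,418,228))"
```

```text
7.2833 [ 0.6160789  -0.2891481   0.02114149] [ 0.88837956  5.26634103 -0.21697526] [ 0.82993598  0.05965682 -0.00110018] 0.5899020343569197
plane [ -1.61729528  -2.71617523 -45.11722276] meas z at A,B 86.50595448979038 49.839232832401045 pred 43.09640982410521 41.96188268166081
heel end x -82.57738563205997 (nom -82.7)
-75 -19.094348337253766 18.441806347617163 -0.3262709948183016
-65 -22.715654622901784 22.816625230003954 0.050485303551084826
-55 -22.017722351629974 20.86313616618577 -0.5772930927221012
-45 -16.694015288569066 20.565486884665408 1.9357357980481709
```

View pics/h5.png

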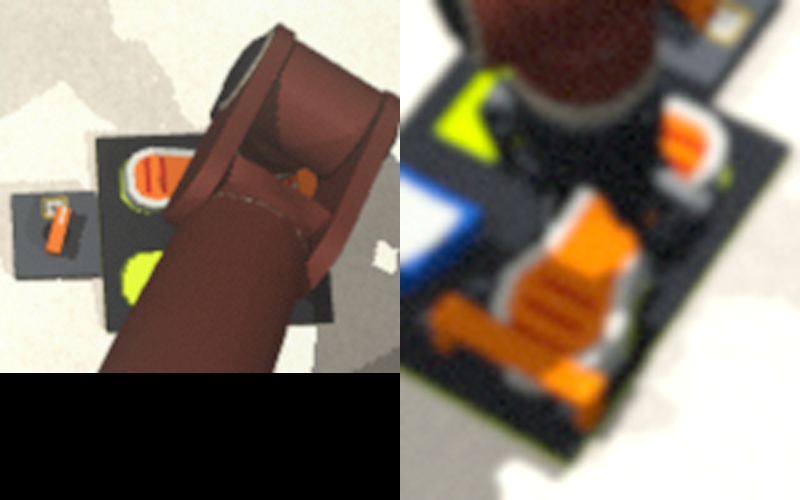

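>>> {"op": "carry_out", "data": {"moves": [[[-0.17,0,0,0,0,0.03,-1],[-0.18,0,0,0,-0.01,0.04,-1],[-0.23,0,0,0,-0.01,0.05,-1],[0,0,0,0,0,0.03,-1],[0,0,0,0,0,0,-1],[0,0,0,0,0,0,-1]]]}}

```text
time: 7.78
tool_pos: [0.6164, -0.2888, 0.0171]
tool_rot: [-0.0, 1.0, 0.01, 0.0]
contact_force: [-4.1, 7.5, 8.2]
gripper_width: 0.589
```

```bash
python3 snap.py h6 340 150 490 290 250 270 330 370; python3 -c "
from heelchk import *
chk('toph6',0,89.8,0,(380,198,418,228))
from plant import state
s=state();p,R=pose(s);print(p);print(R.as_matrix().round(4))"
```

```text
7.8833 [ 0.61633703 -0.28883398  0.01708809] [-3.53669403  6.59398213  8.59741999] [1.16118488 0.55398205 0.04966631] 0.5956502973149077
plane [  -2.83538187   -2.45746531 -136.61766945] meas z at A,B 98.43548762335112 34.0723191602207 pred 34.0 34.0
heel end x -82.01409389279719 (nom -82.7)
-75 -18.814089624609096 18.96791120083995 0.07691078811542695
-65 -22.213728780491834 22.640803758451682 0.21353748897992375
-55 -14.255015552831338 21.903826924520814 3.824405685844738
-45 3.374126944324985 21.475305441833655 12.42471619307932
[ 0.61633703 -0.28883398  0.01708809]
[[ 9.998e-01  2.090e-02  1.000e-04]
 [ 2.090e-02 -9.998e-01  9.000e-04]
 [ 1.000e-04 -9.000e-04 -1.000e+00]]
```

View pics/h6.png

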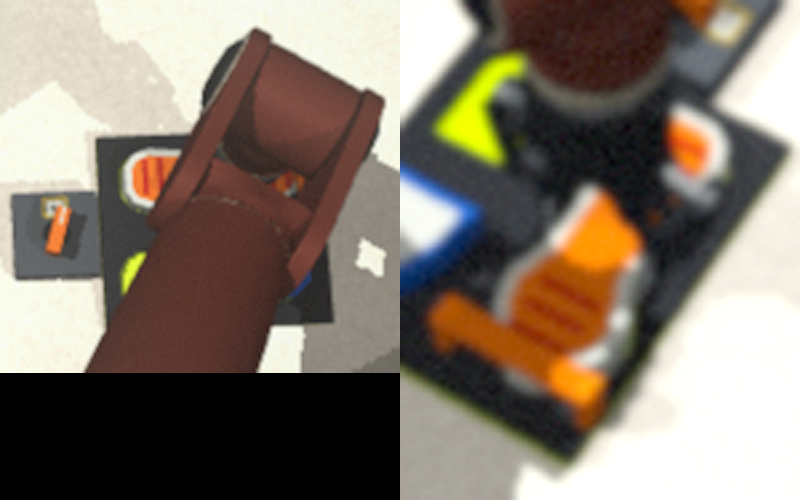

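>>> {"op": "carry_out", "data": {"moves": [[[0,0,0,0,-0.05,0,-1],[0,0,0,0,0,0.02,-1],[0,0,0,0,0,0,1],[0,0,0,0,0,0,1],[0,0,0,0,0,0,1],[0,0,0,0,0,0,1],[0,0,0,0,0,0,1]]]}}

```text
time: 8.47
tool_pos: [0.6159, -0.2869, 0.014]
tool_rot: [0.0, 1.0, 0.011, -0.0]
contact_force: [0.3, -0.5, -0.6]
gripper_width: 1.0
```

>>> {"op": "carry_out", "data": {"moves": [[[0,0,0,0,0,-0.5,1],[0,0,0,0,0,-0.9,1],[0,0,0,0,0,-0.9,1],[0,0,0,-0.3,-1,0,1],[0,0,0,-0.3,-1,0,1],[0,0,0,-0.3,-1,0,1],[0,0,0,-0.3,-1,0,1],[0,0,0,-0.3,-1,0,1]]]}}

```text
time: 9.13
tool_pos: [0.551, -0.087, 0.1062]
tool_rot: [0.0, 1.0, 0.01, 0.0]
contact_force: [-0.2, 0.4, 0.2]
gripper_width: 1.001
```

```bash
python3 snap.py h7 340 150 490 290 220 240 340 370
```

```text
9.2333 [ 0.54956757 -0.08360808  0.10525206] [ 0.18231026 -0.64624025  0.79033476] [-0.02953482 -0.04463093 -0.01247063] 1.0011383219285206
```

View pics/h7.png

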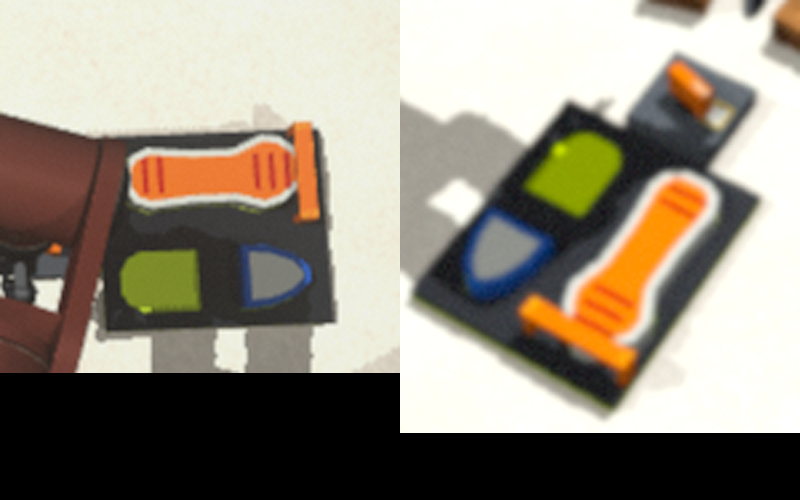

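Run:
```python
from h import *
hd=np.radians(-88.8); ax=np.array([np.cos(hd),np.sin(hd)]); ay=np.array([-ax[1],ax[0]]); o=np.array([617.0,-289.9])
for n in('toph7','sceneh7'):
    f,z,K,T=load(n); P=cloud(z,K,T); hsv=cv2.cvtColor(f,cv2.COLOR_RGB2HSV)
    u=(P[...,:2]*1000-o)@ax; v=(P[...,:2]*1000-o)@ay; Z=P[...,2]*1000
    for lo,hi in((-75,-55),(-50,-30),(-20,10),(25,45),(50,70)):
        for a,b in((-18,-3),(3,18)):
            k=(u>lo)&(u<hi)&(v>a)&(v<b)&(Z<60)&(Z>10); print(n,lo,a,np.median(Z[k]).round(2) if k.any() else None,k.sum())
    for nm,(a,b,c,d) in dict(rim=(-60,60,-47,-38),house=(-190,-175,-80,-60)).items():
        k=(u>a)&(u<b)&(v>c)&(v<d); print(nm,np.median(Z[k]).round(2))
f,z,K,T=load('toph7'); p=sub(f,oran,384,198,452,230); q=ray(K,T,p,.034)[:,:2]*1000-o; u=q@ax;v=q@ay
print('u',u.min(),u.max()); 
for x in(-75,-60,-40,-20,0,10,30,46,60,70):
    k=np.abs(u-x)<.8; print(x,v[k].min().round(1),v[k].max().round(1))
```

```text
toph7 -75 -18 35.33 42
toph7 -75 3 35.63 45
toph7 -50 -18 34.73 42
toph7 -50 3 34.82 39
toph7 -20 -18 34.51 68
toph7 -20 3 35.24 67
toph7 25 -18 36.07 42
toph7 25 3 34.63 39
toph7 50 -18 35.05 45
toph7 50 3 34.7 46
rim 14.27
house 422.94
sceneh7 -75 -18 34.39 35
sceneh7 -75 3 34.48 37
sceneh7 -50 -18 34.62 35
sceneh7 -50 3 34.27 36
sceneh7 -20 -18 34.13 53
sceneh7 -20 3 34.72 54
sceneh7 25 -18 34.42 34
sceneh7 25 3 34.34 40
sceneh7 50 -18 34.9 40
sceneh7 50 3 34.29 36
rim 13.83
house 422.92
u -82.54552983976934 85.30562414765998
-75 -18.8 19.3
-60 -21.8 23.1
-40 -19.9 21.3
-20 -18.4 19.8
0 -18.2 19.7
10 -18.3 19.2
30 -20.8 24.4
46 -25.7 31.5
60 -21.9 30.7
70 -15.0 25.5
```

Run:
```python
from h import *
from plant import state
for n in('top0','toph7'):
    f,z,K,T=load(n)
    c=f[195:215,230:255].reshape(-1,3); print(n,np.median(c,0))
    p=sub(f,brown,218,183,268,226); q=ray(K,T,p,.034)[:,:2]*1000
    h=np.radians(-69.8)
    for _ in range(2):
        ax=np.array([np.cos(h),np.sin(h)]); ay=np.array([-ax[1],ax[0]]); u=q@ax;v=q@ay; um=(u.max()+u.min())/2;vm=(v.max()+v.min())/2
        w=(u-um>-12)&(u-um<30);c1,d1=line(q[w&(v>vm+15)]); c2,d2=line(q[w&(v<vm-15)]); e=(v-vm>-22)&(v-vm<22)&(u>um+20); c3,d3=line(q[e])
        A=[np.degrees(np.arctan2(*( -d if d[1]>0 else d)[::-1])) for d in(d1,d2)]; h=np.radians(np.mean(A))
    print('hb',A,'sq',np.degrees(np.arctan2(d3[1],d3[0])),'w',(c1-c2)@ay,'c',um*ax+((c1+c2)/2@ay)*ay,'len',u.max()-u.min())
print(state()['tool_pos'])
f,z,K,T=load('toph7');cv2.imwrite('pics/hbz.png',cv2.resize(np.hstack([load('top0')[0][180:230,215:275],f[180:230,215:275]])[:,:,::-1],None,fx=6,fy=6,interpolation=cv2.INTER_CUBIC))
```

```text
top0 [111.  77.  51.]
hb [np.float32(-68.080475), np.float32(-70.14384)] sq 19.93774 w 58.60563 c [648.57877544 183.55461296] len 77.97998664388923
toph7 [114.  81.  54.]
hb [np.float32(-68.22692), np.float32(-70.886665)] sq 20.187017 w 59.127678 c [648.44037392 183.52887868] len 78.50869058861556
[ 0.54956757 -0.08360808  0.10525206]
```

View pics/hbz.png

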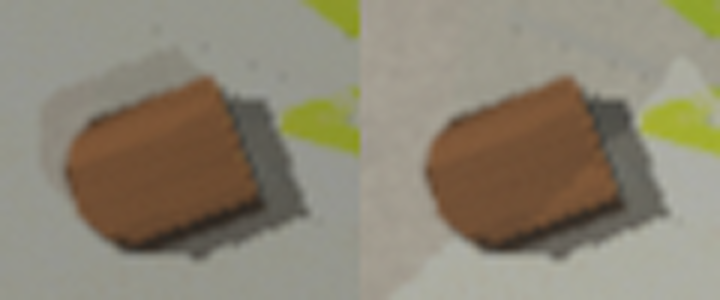

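Run:
```python
from h import *
r,p1,R1=plan(np.array([.5505,-.087,.105]),down(1.2),np.array([.6497,.1803,.08]),down(20.2),n=8); show(r,1)
```

```text
[[0,0,-0.48,0.33,-0.83,0.08,1], [0,0,-0.47,0.36,-0.81,0.08,1], [0,0,-0.48,0.39,-0.8,0.08,1], [0,0,-0.47,0.43,-0.78,0.08,1], [0,0,-0.48,0.46,-0.76,0.08,1], [0,0,-0.47,0.49,-0.75,0.08,1], [0,0,-0.48,0.52,-0.72,0.07,1], [0,0,-0.47,0.56,-0.7,0.08,1]]
```

>>> {"op": "carry_out", "data": {"moves": [[[0,0,-0.48,0.33,-0.83,0.08,1],[0,0,-0.47,0.36,-0.81,0.08,1],[0,0,-0.48,0.39,-0.8,0.08,1],[0,0,-0.47,0.43,-0.78,0.08,1],[0,0,-0.48,0.46,-0.76,0.08,1],[0,0,-0.47,0.49,-0.75,0.08,1],[0,0,-0.48,0.52,-0.72,0.07,1],[0,0,-0.47,0.56,-0.7,0.08,1]]]}}

```text
time: 9.9
tool_pos: [0.652, 0.1801, 0.0808]
tool_rot: [0.0, 0.984, 0.176, 0.0]
contact_force: [0.9, -0.6, -0.3]
gripper_width: 1.001
```

>>> {"op": "carry_out", "data": {"moves": [[[0,0,0,0,0,0,1],[0,0,0,0,0,0,1],[0,0,0,0,0,0,1],[0,0,0,0,0,0,1]]]}}

```text
time: 10.23
tool_pos: [0.6511, 0.1777, 0.081]
tool_rot: [0.0, 0.985, 0.175, -0.0]
contact_force: [0.5, 0.3, 0.2]
gripper_width: 0.998
```

Run:
```python
from h import *
from plant import state
p,R=pose(state()); print(p,R.as_matrix().round(4).tolist(),np.degrees(np.arctan2(R.as_matrix()[1,0],R.as_matrix()[0,0])))
r,p1,R1=plan(p,R,np.array([.6497,.1803,.009]),down(20.2),n=4); show(r,1)
```

```text
[0.65113194 0.17771469 0.08096029] [[0.9388, 0.3445, -0.0002], [0.3445, -0.9388, -0.0004], [-0.0003, 0.0003, -1.0]] 20.149221248367077
[[0,0,0,0,-0.02,0.45,1], [0,0,0,0,-0.02,0.45,1], [0,0,-0.01,-0.01,-0.02,0.45,1], [0,0,0,0,-0.01,0.45,1]]
```

>>> {"op": "carry_out", "data": {"moves": [[[0,0,0,0,-0.02,0.5,1],[0,0,0,0,-0.02,0.5,1],[0,0,0,-0.01,-0.02,0.5,1],[0,0,0,0,-0.01,0.3,1],[0,0,0,0,0,0,1],[0,0,0,0,0,0,1]]]}}

```text
time: 10.73
tool_pos: [0.6493, 0.1805, 0.0086]
tool_rot: [0.0, 0.985, 0.175, -0.001]
contact_force: [0.3, 0.5, 0.4]
gripper_width: 0.997
```

>>> {"op": "carry_out", "data": {"moves": [[[0,0,0,0,0,0,-1],[0,0,0,0,0,0,-1],[0,0,0,0,0,0,-1],[0,0,0,0,0,0,-1],[0,0,0,0,0,0,-1],[0,0,0,0,0,0,-1]]]}}

```text
time: 11.23
tool_pos: [0.6515, 0.1816, 0.0114]
tool_rot: [0.0, 0.984, 0.176, 0.002]
contact_force: [0.3, -2.1, 6.6]
gripper_width: 0.664
```

```bash
python3 snap.py k1 190 160 290 260 340 170 430 260
```

```text
11.3333 [0.65150628 0.18158759 0.01139346] [ 0.5277983  -1.0539365   5.20825152] [-0.112451    0.03262742 -0.03232257] 0.6623148349695096
```

View pics/k1.png

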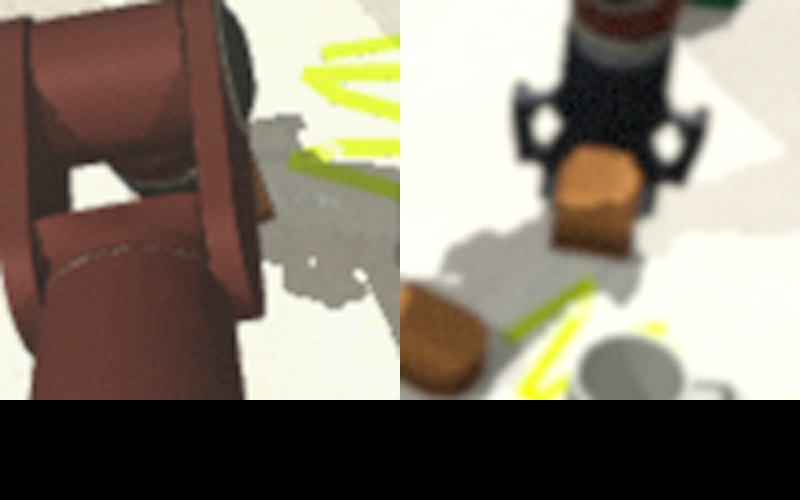

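Run:
```python
from h import *
p=np.array([.6495,.1805,.009]);R=down(20.2)
r,p,R=plan(p,R,p+[0,0,.1],R,n=4); show(r,-1)
r,p,R=plan(p,R,np.array([.5163,-.2393,.109]),down(1.2),n=13); show(r,-1)
r,p,R=plan(p,R,np.array([.5163,-.2393,.045]),down(1.2),n=3); show(r,-1)
```

```text
[[0,0,0,0,0,-0.62,-1], [0,0,0,0,0,-0.63,-1], [0,0,0,0,0,-0.63,-1], [0,0,0,0,0,-0.62,-1]]
[[0,0,0.29,-0.52,0.67,0,-1], [0,0,0.29,-0.5,0.68,0,-1], [0,0,0.29,-0.48,0.69,0,-1], [0,0,0.29,-0.47,0.71,0,-1], [0,0,0.29,-0.45,0.72,0,-1], [0,0,0.29,-0.43,0.73,0,-1], [0,0,0.29,-0.41,0.74,0,-1], [0,0,0.3,-0.39,0.75,0,-1]]
[[0,0,0.29,-0.37,0.76,0,-1], [0,0,0.3,-0.36,0.77,0,-1], [0,0,0.29,-0.34,0.78,0,-1], [0,0,0.3,-0.31,0.79,0,-1], [0,0,0.29,-0.3,0.79,0,-1]]
[[0,0,0,0,0,0.53,-1], [0,0,0,0,0,0.54,-1], [0,0,0,0,0,0.53,-1]]
```

>>> {"op": "carry_out", "data": {"moves": [[[0,0,0,0,0,-0.4,-1],[0,0,0,0,0,-0.6,-1],[0,0,0,0,0,-0.75,-1],[0,0,0,0,0,-0.75,-1]]]}}

```text
time: 11.67
tool_pos: [0.6484, 0.1813, 0.1094]
tool_rot: [-0.0, 0.984, 0.176, -0.002]
contact_force: [0.5, 0.8, -0.0]
gripper_width: 0.664
```

>>> {"op": "carry_out", "data": {"moves": [[[0,0,0.29,-0.52,0.67,0,-1],[0,0,0.29,-0.5,0.68,0,-1],[0,0,0.29,-0.48,0.69,0,-1],[0,0,0.29,-0.47,0.71,0,-1],[0,0,0.29,-0.45,0.72,0,-1],[0,0,0.29,-0.43,0.73,0,-1],[0,0,0.29,-0.41,0.74,0,-1],[0,0,0.3,-0.39,0.75,0,-1]]]}}

```text
time: 12.33
tool_pos: [0.567, -0.0781, 0.1094]
tool_rot: [-0.0, 0.997, 0.074, -0.0]
contact_force: [0.8, 0.1, -0.8]
gripper_width: 0.661
```

>>> {"op": "carry_out", "data": {"moves": [[[0,0,0.29,-0.37,0.76,0,-1],[0,0,0.3,-0.36,0.77,0,-1],[0,0,0.29,-0.34,0.78,0,-1],[0,0,0.3,-0.31,0.79,0,-1],[0,0,0.29,-0.3,0.79,0,-1]]]}}

```text
time: 12.75
tool_pos: [0.5155, -0.2396, 0.1095]
tool_rot: [-0.0, 1.0, 0.01, -0.0]
contact_force: [0.9, 0.1, -1.4]
gripper_width: 0.663
```

>>> {"op": "carry_out", "data": {"moves": [[[0,0,0,0,0,0.53,-1],[0,0,0,0,0,0.54,-1],[0,0,0,0,0,0.53,-1],[0,0,0,0,0,0,-1],[0,0,0,0,0,0,-1]]]}}

```text
time: 13.17
tool_pos: [0.5152, -0.2376, 0.044]
tool_rot: [-0.001, 1.0, 0.011, -0.002]
contact_force: [-0.2, 0.5, -1.1]
gripper_width: 0.662
```

```bash
python3 snap.py k2 360 190 460 290 220 250 310 340;  python3 -c "
from h import *;from plant import state
s=state();p,R=pose(s);print(p);print(R.as_matrix().round(4))"
```

```text
13.2667 [ 0.51735329 -0.23869549  0.04662676] [ 0.63863153  0.78953933 -0.99686869] [-0.00449769  0.0223981   0.03071107] 0.6663902606102398
[ 0.51735329 -0.23869549  0.04662676]
[[ 0.9998  0.0217  0.0016]
 [ 0.0217 -0.9998 -0.001 ]
 [ 0.0016  0.001  -1.    ]]
```

View pics/k2.png

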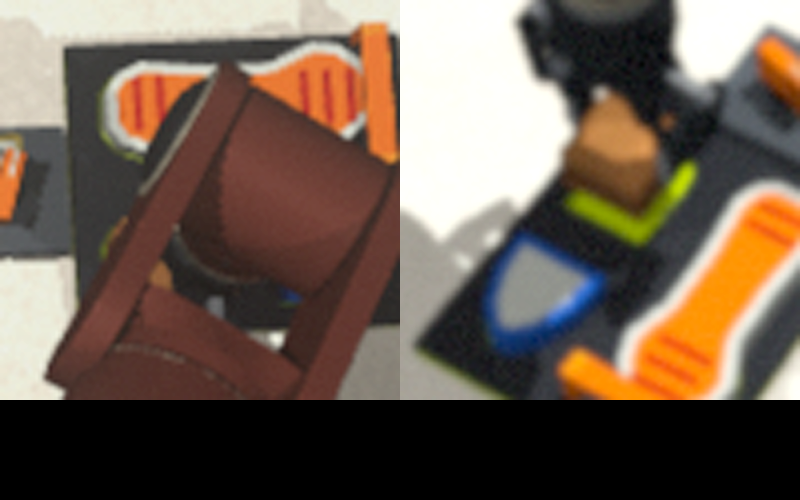

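Run:
```python
from h import *
hd=np.radians(-88.8); ax=np.array([np.cos(hd),np.sin(hd)]); ay=np.array([-ax[1],ax[0]]); o=np.array([516.2,-235.7])
f,z,K,T=load('scene0'); p=sub(f,green,246,272,294,312)
for zz in(.006,.014):
    q=ray(K,T,p,zz)[:,:2]*1000-o; u=q@ax; v=q@ay
    print('cav z',zz,'u',[ (x,u[(np.abs(v-x)<1)].min().round(1),u[(np.abs(v-x)<1)].max().round(1)) for x in(-20,-10,0,10,20)],'v',[(x,v[np.abs(u-x)<1].min().round(1),v[np.abs(u-x)<1].max().round(1)) for x in(-10,0,10,20,30)])
f,z,K,T=load('scenek2'); P=cloud(z,K,T)
hsv=cv2.cvtColor(f,cv2.COLOR_RGB2HSV)
br=lambda c:(c[...,0]-c[...,2]>25)&(c[...,0]-c[...,1]>14)
p=sub(f,br,253,268,282,300); print(p.min(0),p.max(0))
vis=cv2.resize(f[250:340,220:310],None,fx=8,fy=8,interpolation=cv2.INTER_CUBIC); pp=((p-[220,250]+.5)*8).astype(int); vis[pp[:,1],pp[:,0]]=(255,0,255); cv2.imwrite('pics/k2v.png',vis[:560,:640,::-1])
q=ray(K,T,p,.0351)[:,:2]*1000-o; u=q@ax; v=q@ay
for x in range(-28,30,4):
    k=np.abs(v-x)<1; 
    if k.any(): print('v',x,'u max',u[k].max().round(1))
for x in range(0,40,4):
    k=np.abs(u-x)<1; 
    if k.any(): print('u',x,'v',v[k].min().round(1),v[k].max().round(1))
```

```text
cav z 0.006 u [(-20, np.float64(-41.2), np.float64(35.7)), (-10, np.float64(-43.8), np.float64(35.7)), (0, np.float64(-43.9), np.float64(35.3)), (10, np.float64(-41.7), np.float64(35.6)), (20, np.float64(-36.1), np.float64(35.3))] v [(-10, np.float64(-36.1), np.float64(27.4)), (0, np.float64(-35.7), np.float64(27.3)), (10, np.float64(-35.9), np.float64(27.3)), (20, np.float64(-36.2), np.float64(27.4)), (30, np.float64(-35.4), np.float64(26.6))]
cav z 0.014 u [(-20, np.float64(-34.3), np.float64(39.9)), (-10, np.float64(-38.9), np.float64(39.6)), (0, np.float64(-39.1), np.float64(39.6)), (10, np.float64(-38.2), np.float64(39.4)), (20, np.float64(-33.9), np.float64(39.7))] v [(-10, np.float64(-32.5), np.float64(30.8)), (0, np.float64(-32.1), np.float64(30.6)), (10, np.float64(-32.3), np.float64(30.8)), (20, np.float64(-32.3), np.float64(30.5)), (30, np.float64(-32.4), np.float64(30.5))]
[256.5625 270.0625] [277.9375 296.9375]
v -28 u max 34.0
v -24 u max 34.2
v -20 u max 32.9
v -16 u max 31.3
v -12 u max 30.0
v -8 u max 29.9
v -4 u max 30.5
v 0 u max 30.1
v 4 u max 29.7
v 8 u max 29.5
v 12 u max 29.8
v 16 u max 29.9
v 20 u max 29.3
u 0 v -45.1 15.9
u 4 v -43.8 18.7
u 8 v -43.2 21.5
u 12 v -43.4 21.7
u 16 v -42.8 21.1
u 20 v -40.3 21.1
u 24 v -36.6 22.7
u 28 v -33.0 21.1
u 32 v -30.1 -16.3
```

View pics/k2v.png

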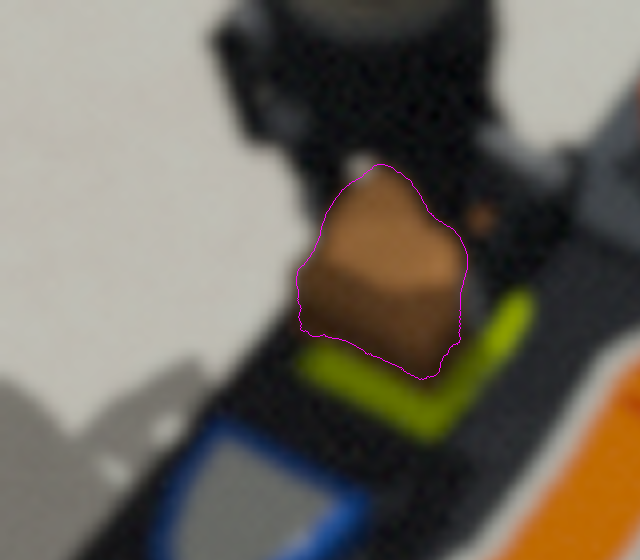

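Run:
```python
from h import *
hd=np.radians(-88.8); ax=np.array([np.cos(hd),np.sin(hd)]); ay=np.array([-ax[1],ax[0]]); o=np.array([516.2,-235.7])
f,z,K,T=load('scenek2'); P=cloud(z,K,T)
for v_ in range(268,304,2):
    print(v_,[ '%d/%d,%d'%tuple(np.r_[P[v_,u_,2]*1000,((P[v_,u_,:2]*1000-o)@ax),((P[v_,u_,:2]*1000-o)@ay)].round()) for u_ in range(258,284,3)])
```

```text
268 ['118/16,-29', '125/16,-19', '127/13,-11', '126/8,-5', '153/20,15', '145/11,18', '150/10,27', '159/12,38', '153/4,42']
270 ['99/10,-35', '90/1,-32', '78/-10,-31', '120/10,-4', '144/20,15', '139/13,19', '142/11,27', '147/10,36', '119/-11,30']
272 ['95/14,-33', '81/2,-33', '68/-10,-32', '67/-15,-26', '66/-20,-19', '136/17,21', '131/10,26', '118/-2,26', '115/-8,31']
274 ['79/10,-37', '78/5,-31', '69/-4,-28', '67/-9,-22', '64/-15,-16', '126/17,20', '126/12,27', '120/5,31', '108/-6,32']
276 ['64/7,-41', '71/7,-30', '68/1,-24', '69/-2,-17', '68/-7,-10', '116/16,19', '118/13,27', '110/4,30', '96/-8,31']
278 ['-3/-24,-70', '67/11,-28', '70/8,-20', '67/2,-14', '67/-2,-7', '67/-7,0', '115/17,29', '110/10,33', '98/-1,35']
280 ['-2/-17,-65', '70/17,-23', '67/12,-17', '73/11,-8', '66/3,-4', '68/0,4', '66/-5,11', '105/12,35', '97/4,38']
282 ['65/25,-28', '64/20,-22', '70/19,-12', '66/12,-7', '67/9,0', '68/5,8', '64/-1,13', '97/13,35', '89/5,38']
284 ['63/29,-26', '67/27,-16', '64/21,-11', '71/21,-1', '71/17,6', '69/11,12', '64/5,17', '80/9,31', '84/7,39']
286 ['63/34,-22', '63/30,-15', '68/29,
[... 267 characters left out ...]
2/20,27', '54/11,31', '4/-21,16']
292 ['11/24,-35', '34/31,-17', '47/34,-4', '54/33,6', '62/34,17', '66/32,26', '57/23,29', '38/8,27', '6/-14,21']
294 ['6/27,-33', '6/22,-26', '35/33,-6', '44/34,6', '47/31,14', '57/32,25', '48/23,28', '5/-4,17', '4/-9,24']
296 ['18/38,-24', '7/28,-22', '3/22,-16', '5/18,-8', '41/33,15', '48/32,25', '33/20,25', '12/5,24', '13/1,31']
298 ['12/41,-23', '16/38,-14', '6/29,-11', '6/25,-4', '11/23,5', '41/34,26', '7/12,18', '16/13,29', '18/10,37']
300 ['18/49,-16', '17/44,-10', '17/40,-2', '6/30,0', '9/27,8', '6/22,15', '12/20,24', '12/16,31', '10/11,38']
302 ['11/51,-16', '11/47,-8', '14/44,0', '16/41,8', '15/36,15', '3/25,17', '12/26,28', '17/24,37', '15/19,43']
```

Run:
```python
from h import *
f,z,K,T=load('topk2'); P=cloud(z,K,T)
hd=np.radians(-88.8); ax=np.array([np.cos(hd),np.sin(hd)]); ay=np.array([-ax[1],ax[0]]); o=np.array([516.2,-235.7])
vis=cv2.resize(f[235:275,375:425],None,fx=14,fy=14,interpolation=cv2.INTER_NEAREST); cv2.imwrite('pics/k2t.png',cv2.convertScaleAbs(vis[:,:,::-1],alpha=1.6))
for v_ in range(238,270,2):
    print(v_,[ '%d/%d,%d'%tuple(np.r_[P[v_,u_,2]*1000,((P[v_,u_,:2]*1000-o)@ax),((P[v_,u_,:2]*1000-o)@ay)].round()) for u_ in range(380,404,2)])
# k1 scene: square face of block relative to tool
f,z,K,T=load('scenek1'); P=cloud(z,K,T)
hd=np.radians(-69.8); ax=np.array([np.cos(hd),np.sin(hd)]); ay=np.array([-ax[1],ax[0]]); o=np.array([648.4,184.0])
hsv=cv2.cvtColor(f,cv2.COLOR_RGB2HSV); m=((hsv[...,0]<18)&(hsv[...,1]>90)); m[:,:370]=0;m[:,400:]=0;m[:195]=0;m[235:]=0
Q=P[m]; u=(Q[:,:2]*1000-o)@ax; v=(Q[:,:2]*1000-o)@ay; zz=Q[:,2]*1000
k=(zz>6)&(zz<28); print('k1 face u median',np.median(u[k]),k.sum(),'v range',np.percentile(v[k],[3,97])); 
f,z,K,T=load('scene0'); P=cloud(z,K,T)
hsv=cv2.cvtColor(f,cv2.COLOR_RGB2HSV); m=((hsv[...,0]<18)&(hsv[...,1]>90)); m[:,:370]=0;m[:,400:]=0;m[:195]=0;m[235:]=0
Q=P[m]; u=(Q[:,:2]*1000-o)@ax; v=(Q[:,:2]*1000-o)@ay; zz=Q[:,2]*1000
k=(zz>6)&(zz<28); print('0 face u median',np.median(u[k]),k.sum(),'v range',np.percentile(v[k],[3,97])); k=(zz>31); print(np.percentile(u[k],[1,99]),np.percentile(v[k],[1,99]))
```

```text
238 ['14/-50,47', '16/-45,47', '13/-40,47', '15/-35,46', '13/-29,46', '11/-23,46', '14/-19,46', '18/-14,45', '333/-63,1', '378/-67,-5', '390/-66,-7', '391/-62,-7']
240 ['19/-51,41', '16/-46,41', '11/-40,42', '15/-35,41', '13/-29,41', '13/-24,41', '13/-19,41', '312/-64,0', '362/-68,-7', '395/-71,-11', '390/-66,-11', '393/-63,-11']
242 ['14/-51,36', '14/-46,36', '11/-40,36', '13/-35,36', '15/-30,35', '12/-24,36', '12/-19,35', '342/-69,-8', '389/-73,-14', '394/-71,-15', '391/-66,-14', '391/-63,-15']
244 ['17/-52,31', '11/-46,31', '10/-40,31', '15/-36,30', '15/-30,30', '16/-25,30', '322/-70,-9', '370/-74,-15', '399/-75,-19', '395/-71,-18', '396/-68,-19', '392/-63,-18']
246 ['16/-52,25', '11/-46,26', '16/-41,25', '12/-35,25', '13/-30,25', '74/-35,17', '352/-75,-17', '395/-78,-22', '399/-75,-22', '400/-72,-23', '396/-68,-22', '395/-64,-22']
248 ['14/-52,20', '14/-47,20', '13/-41,20', '14/-36,20', '51/-37,15', '331/-76,-18', '375/-79,-23', '400/-79,-26', '399/-76,-26', '398/-72,-26', '397/-68,-26', '397/-65,-26']
250 ['15/-52,15', '12/-47,15', '11/-41,15', '4/-35,16', '311/-77,-19', '1220/-
[... 1231 characters left out ...]
', '410/-94,-55', '410/-90,-55', '410/-87,-56', '412/-83,-56', '404/-78,-55', '405/-75,-56', '405/-72,-56', '408/-68,-56']
266 ['347/-99,-53', '392/-102,-57', '411/-101,-59', '413/-98,-59', '412/-94,-59', '410/-90,-59', '409/-87,-59', '400/-81,-58', '408/-79,-59', '405/-75,-59', '407/-72,-59', '407/-68,-60']
268 ['372/-103,-59', '408/-104,-62', '412/-101,-62', '411/-98,-62', '409/-94,-62', '411/-91,-63', '410/-87,-63', '401/-82,-62', '403/-79,-62', '405/-76,-63', '408/-72,-63', '409/-69,-63']
k1 face u median 33.57086524922086 79 v range [-22.05885984  25.21758467]
0 face u median 33.65401235088833 79 v range [-25.4716735   21.63842492]
[-34.77691129  37.50228194] [-26.799251    25.72065447]
```

View pics/k2t.png

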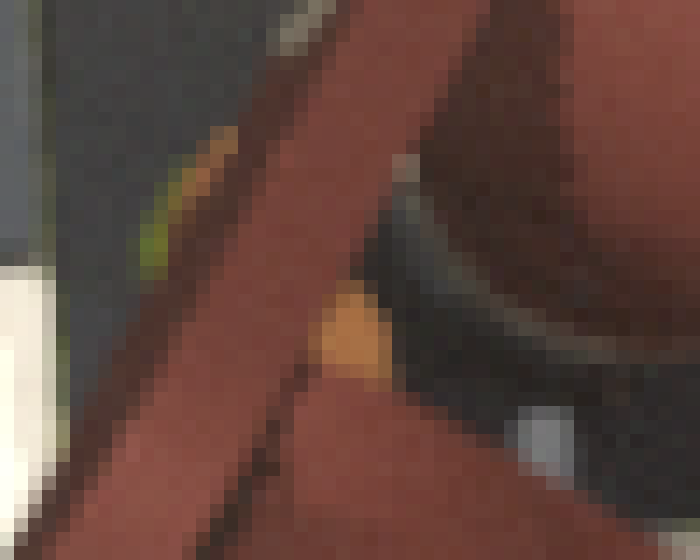

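Run:
```python
from h import *
hd=np.radians(-88.8); ax=np.array([np.cos(hd),np.sin(hd)]); ay=np.array([-ax[1],ax[0]]); o=np.array([516.2,-235.7])
f,z,K,T=load('scenek2'); P=cloud(z,K,T)
hsv=cv2.cvtColor(f,cv2.COLOR_RGB2HSV); m=((hsv[...,0]<18)&(hsv[...,1]>90)); m[:,:253]=0;m[:,281:]=0;m[:268]=0;m[300:]=0
Q=P[m]; u=(Q[:,:2]*1000-o)@ax; v=(Q[:,:2]*1000-o)@ay; zz=Q[:,2]*1000-33.6
k=(zz>6)&(zz<28); print('k2 face u median',np.median(u[k]),k.sum(),'v range',np.percentile(v[k],[3,97]))
k=(zz>31)&(zz<37); print(np.percentile(u[k],[1,50,99]),np.percentile(v[k],[1,50,99]))
# same with colour: top-front edge line: boundary bright->dark brown
# top: rounded end tip from top camera
f,z,K,T=load('topk2')
br=lambda c:(c[...,0]-c[...,1]>12)&(c[...,0]-c[...,2]>25)
for zz in (.0676,):
    q=ray(K,T,np.array([[388.0,248.7],[389.0,247.4],[390.5,245.8],[387,250]]),zz)[:,:2]*1000-o; print(np.c_[q@ax,q@ay], np.hypot(q@ax+38-29-0,q@ay))
```

```text
k2 face u median 32.11767194139309 79 v range [-24.64146713  27.49290641]
[-17.94164837  11.10286917  33.62530011] [-31.40326873  -5.91818497  26.5786639 ]
[[-39.1469966   11.45548403]
 [-36.41992177  14.66167826]
 [-32.38006411  18.5835937 ]
 [-41.8720188    8.25170305]] [32.25010881 31.09367973 29.8659899  33.89189023]
```

>>> {"op": "carry_out", "data": {"moves": [[[0,0,0,-0.045,0.02,0.2,-1],[0,0,0,0,0,0.2,-1],[0,0,0,0,0,0.1,-1],[0,0,0,0,0,0.1,-1],[0,0,0,0,0,0.07,-1],[0,0,0,0,0,0,-1]]]}}

```text
time: 13.77
tool_pos: [0.5147, -0.2392, 0.0179]
tool_rot: [-0.0, 1.0, 0.011, -0.0]
contact_force: [-0.0, 1.1, -1.6]
gripper_width: 0.663
```

```bash
python3 snap.py k3 360 190 460 290 220 250 310 340;  python3 -c "
from h import *;from plant import state
s=state();p,R=pose(s);print(p);print(R.as_matrix().round(4))"
```

```text
13.8667 [ 0.51483095 -0.23931557  0.01823031] [ 0.80068204  0.54302351 -1.33470331] [ 0.00518615 -0.01102816  0.02075777] 0.6634804750609299
[ 0.51483095 -0.23931557  0.01823031]
[[ 0.9998  0.0214 -0.    ]
 [ 0.0214 -0.9998 -0.    ]
 [-0.      0.     -1.    ]]
```

View pics/k3.png

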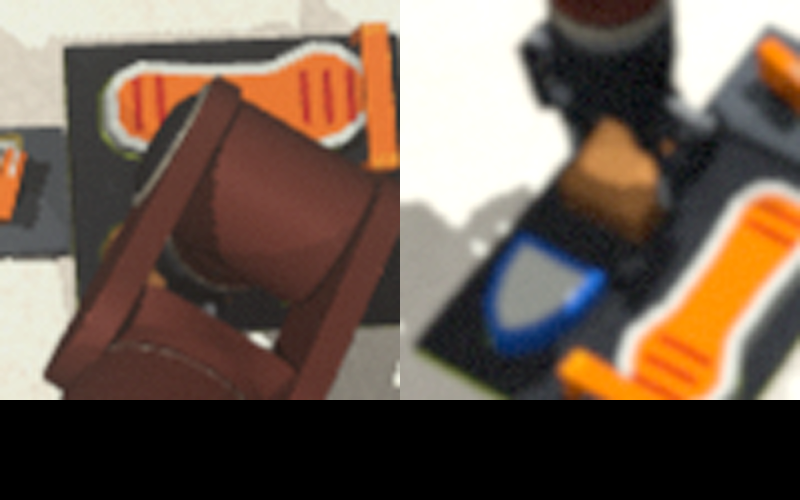

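Run:
```python
from h import *
p=np.array([.5145,-.2401,.108]);R=down(1.2)
r,p,R=plan(p,R,np.array([.555,-.09,.11]),down(74.3),n=15); show(r,1);print(p)
```

```text
[[0,0,-0.97,0.07,-0.25,0,1], [0,0,-0.98,0.09,-0.24,0,1], [0,0,-0.97,0.11,-0.23,0,1], [0,0,-0.98,0.13,-0.22,0,1], [0,0,-0.97,0.15,-0.21,0,1], [0,0,-0.97,0.17,-0.2,-0.01,1], [0,0,-0.98,0.19,-0.18,0,1], [0,0,-0.97,0.2,-0.16,-0.01,1]]
[[0,0,-0.98,0.21,-0.15,0,1], [0,0,-0.98,0.23,-0.13,-0.01,1], [0,0,-0.97,0.24,-0.11,0,1], [0,0,-0.98,0.24,-0.09,-0.01,1], [0,0,-0.97,0.25,-0.07,0,1], [0,0,-0.97,0.26,-0.04,-0.01,1], [0,0,-0.98,0.26,-0.02,0,1]]
[ 0.55524343 -0.08990649  0.11      ]
```

>>> {"op": "carry_out", "data": {"moves": [[[0,0,0,0,0,0.04,-1],[0,0,0,0,0,0.04,-1],[0,0,0,0,0,0,-1],[0,0,0,0,0,0,-1]]]}}

```text
time: 14.2
tool_pos: [0.5153, -0.2396, 0.0174]
tool_rot: [0.0, 1.0, 0.011, 0.0]
contact_force: [-5.0, 2.5, 11.4]
gripper_width: 0.663
```

>>> {"op": "carry_out", "data": {"moves": [[[0,0,0,0,0,0,1],[0,0,0,0,0,0,1],[0,0,0,0,0,0,1],[0,0,0,0,0,0,1],[0,0,0,0,0,0,1],[0,0,0,0,0,-0.5,1],[0,0,0,0,0,-0.9,1],[0,0,0,0,0,-0.95,1]]]}}

```text
time: 14.87
tool_pos: [0.513, -0.2382, 0.1076]
tool_rot: [-0.002, 1.0, 0.011, -0.002]
contact_force: [0.9, -0.9, 0.9]
gripper_width: 1.003
```

>>> {"op": "carry_out", "data": {"moves": [[[0,0,-0.97,0.07,-0.25,0,1],[0,0,-0.98,0.09,-0.24,0,1],[0,0,-0.97,0.11,-0.23,0,1],[0,0,-0.98,0.13,-0.22,0,1],[0,0,-0.97,0.15,-0.21,0,1],[0,0,-0.97,0.17,-0.2,0,1],[0,0,-0.98,0.19,-0.18,0,1],[0,0,-0.97,0.2,-0.16,0,1]]]}}

```text
time: 15.53
tool_pos: [0.5361, -0.159, 0.1088]
tool_rot: [-0.0, 0.938, 0.345, -0.0]
contact_force: [0.4, 0.6, 0.1]
gripper_width: 0.999
```

>>> {"op": "carry_out", "data": {"moves": [[[0,0,-0.98,0.21,-0.15,0,1],[0,0,-0.98,0.23,-0.13,0,1],[0,0,-0.97,0.24,-0.11,0,1],[0,0,-0.98,0.24,-0.09,0,1],[0,0,-0.97,0.25,-0.07,0,1],[0,0,-0.97,0.26,-0.04,0,1],[0,0,-0.98,0.26,-0.02,0,1],[0,0,0,0,0,0,1]]]}}

```text
time: 16.2
tool_pos: [0.5556, -0.0877, 0.1088]
tool_rot: [-0.0, 0.796, 0.605, 0.0]
contact_force: [0.6, 0.4, -0.3]
gripper_width: 1.004
```

```bash
python3 snap.py k4 340 150 490 290 220 240 340 370
python3 - <<'E'
from h import *; from plant import state
p,R=pose(state()); print(p,R.as_matrix().round(4).tolist())
hd=np.radians(-88.8); ax=np.array([np.cos(hd),np.sin(hd)]); ay=np.array([-ax[1],ax[0]]); o=np.array([516.2,-235.7])
for n in('topk4','scenek4'):
    f,z,K,T=load(n); P=cloud(z,K,T)
    u=(P[...,:2]*1000-o)@ax; v=(P[...,:2]*1000-o)@ay; Z=P[...,2]*1000
    for lo,hi in((-28,-8),(-8,10),(12,30)):
        for a,b in((-22,-2),(2,22)):
            k=(u>lo)&(u<hi)&(v>a)&(v<b)&(Z<60)&(Z>10); print(n,lo,a,np.median(Z[k]).round(2) if k.any() else None,k.sum())
E
```

```text
16.3 [ 0.55533356 -0.0890536   0.10883323] [ 0.54792585 -0.19118127 -0.3221854 ] [ 0.00266155 -0.02245387  0.01699857] 1.0005369590004567
[ 0.55533356 -0.0890536   0.10883323] [[0.2716, 0.9624, -0.0004], [0.9624, -0.2716, -0.0002], [-0.0003, -0.0003, -1.0]]
topk4 -28 -22 40.22 61
topk4 -28 2 40.46 63
topk4 -8 -22 40.78 57
topk4 -8 2 39.81 51
topk4 12 -22 39.38 55
topk4 12 2 40.07 51
scenek4 -28 -22 40.48 41
scenek4 -28 2 40.39 46
scenek4 -8 -22 40.06 37
scenek4 -8 2 40.49 39
scenek4 12 -22 40.24 38
scenek4 12 2 40.21 38
```

View pics/k4.png

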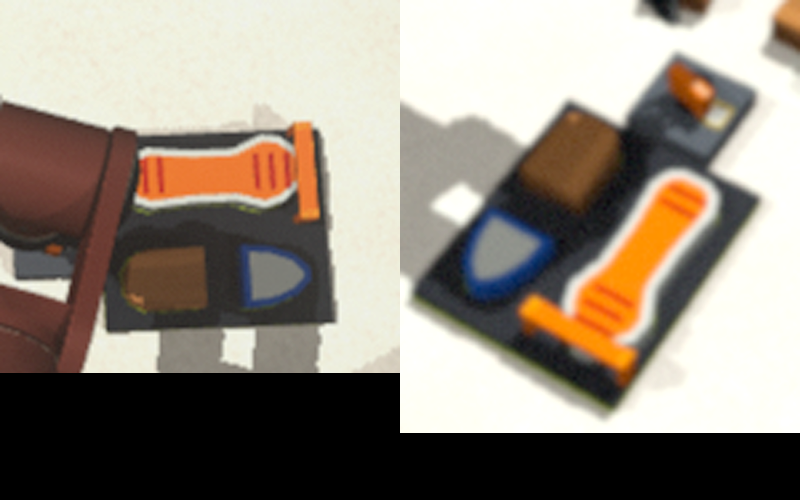

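Run:
```python
from h import *
p=np.array([.5552,-.0895,.1095]);R=down(74.3)
r,p,R=plan(p,R,np.array([.5625,-.1323,.075]),down(74.3),n=3); show(r,1);print(p)
r,p,R=plan(p,R,np.array([.5625,-.1323,.030]),down(74.3),n=3); show(r,1);print(p)
```

```text
[[0,0,0,-0.33,0.16,0.29,1], [0,0,0,-0.33,0.15,0.29,1], [0,0,0,-0.32,0.16,0.28,1]]
[ 0.56269107 -0.1323248   0.0751    ]
[[0,0,0,0,0,0.38,1], [0,0,0,0,0,0.37,1], [0,0,0,0,0,0.38,1]]
[ 0.56269107 -0.1323248   0.0299    ]
```

>>> {"op": "carry_out", "data": {"moves": [[[0,0,0,-0.33,0.16,0.29,1],[0,0,0,-0.33,0.15,0.29,1],[0,0,0,-0.32,0.16,0.28,1],[0,0,0,0,0,0.38,1],[0,0,0,0,0,0.37,1],[0,0,0,0,0,0.38,1],[0,0,0,0,0,0,1]]]}}

```text
time: 16.88
tool_pos: [0.5602, -0.1319, 0.0259]
tool_rot: [-0.003, 0.798, 0.603, -0.002]
contact_force: [-0.9, 0.0, -0.3]
gripper_width: 1.0
```

>>> {"op": "carry_out", "data": {"moves": [[[0,0,0,0,0,0,-1],[0,0,0,0,0,0,-1],[0,0,0,0,0,0,-1],[0,0,0,0,0,0,-1],[0,0,0,0,0,0,-1],[0,0,0,0,0,0,-1],[0,0,0,0,0,0,-1],[0,0,0,0,0,0,-1]]]}}

```text
time: 17.55
tool_pos: [0.5637, -0.1312, 0.0305]
tool_rot: [-0.0, 0.797, 0.604, 0.001]
contact_force: [-0.4, 5.4, 6.2]
gripper_width: 0.148
```

```bash
python3 snap.py d1 330 190 430 290 270 230 340 300
```

```text
17.65 [ 0.56370123 -0.13125073  0.03052722] [-0.74710668  4.15799241  6.35140105] [ 0.74651306  0.14443271 -0.01336603] 0.14798136238005247
```

View pics/d1.png

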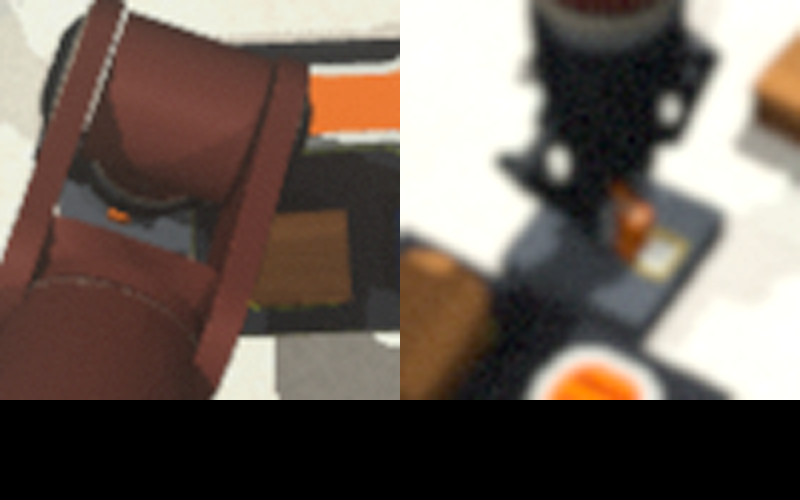

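>>> {"op": "carry_out", "data": {"moves": [[[0,0,-0.6,0,0,0,-1],[0,0,-0.8,0,0,0,-1],[0,0,-0.8,0,0,0,-1],[0,0,-0.8,0,0,0,-1],[0,0,-0.8,0,0,0,-1],[0,0,-0.8,0,0,0,-1],[0,0,-0.8,0,0,0,-1],[0,0,-0.8,0,0,0,-1]]]}}

```text
time: 18.32
tool_pos: [0.5637, -0.1311, 0.0305]
tool_rot: [0.0, 0.605, 0.796, 0.001]
contact_force: [-0.3, 5.3, 6.8]
gripper_width: 0.149
```

>>> {"op": "carry_out", "data": {"moves": [[[0,0,-0.8,0,0,0,-1],[0,0,-0.8,0,0,0,-1],[0,0,-0.8,0,0,0,-1],[0,0,-0.78,0,0,0,-1],[0,0,0,0,0,0,-1],[0,0,0,0,0,0,-1]]]}}

```text
time: 18.82
tool_pos: [0.5637, -0.131, 0.0305]
tool_rot: [0.0, 0.491, 0.871, 0.001]
contact_force: [0.4, 6.6, 6.6]
gripper_width: 0.155
```

```bash
python3 snap.py d2 330 190 430 290 270 230 340 300;python3 -c "
from h import *;from plant import state
s=state();p,R=pose(s);m=R.as_matrix();print(p,np.degrees(np.arctan2(m[1,0],m[0,0])),m[:,2].round(4),s['ft_torque'],s['joint_pos'])"
```

```text
18.9167 [ 0.56371463 -0.13099368  0.03051216] [-0.51275609  6.74768286  5.96789019] [ 0.9057735   0.05039469 -0.00426031] 0.15296756980851053
[ 0.56371463 -0.13099368  0.03051216] 121.23711406802818 [ 0.0014  0.0015 -1.    ] [ 0.9057735   0.05039469 -0.00426031] [-3.57791393e-01  1.52398912e-01  1.86443884e+00  2.05606701e-03
  1.12398495e+00 -2.47466538e+00]
```

View pics/d2.png

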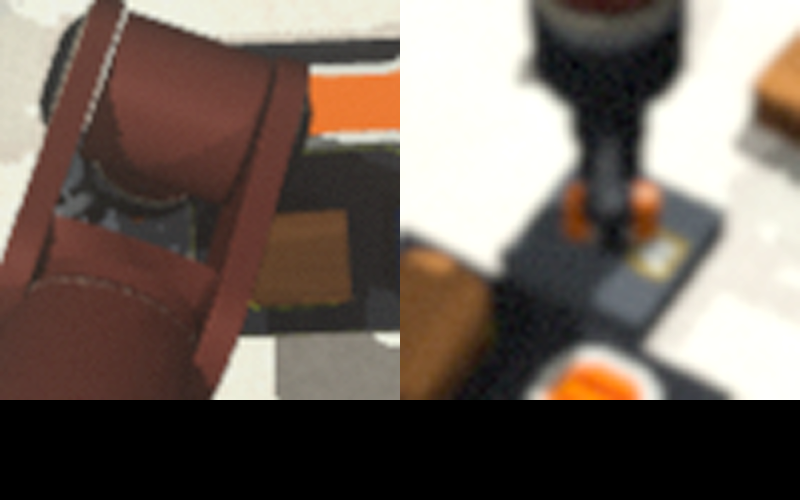

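>>> {"op": "carry_out", "data": {"moves": [[[0,0,0,0,0,0,1],[0,0,0,0,0,0,1],[0,0,0,0,0,0,1],[0,0,0,0,0,0,1],[0,0,0,0,0,0,1],[0,0,0,0,0,-0.5,1],[0,0,0,0,0,-0.9,1],[0,0,0,0,0,-0.9,1]]]}}

```text
time: 19.58
tool_pos: [0.5613, -0.1315, 0.1204]
tool_rot: [-0.002, 0.491, 0.871, -0.0]
contact_force: [0.4, -0.4, 0.1]
gripper_width: 1.002
```

>>> {"op": "carry_out", "data": {"moves": [[[0,0,0,0.85,0.5,-0.2,1],[0,0,0,0.85,0.5,-0.2,1],[0,0,0,0.85,0.5,-0.2,1],[0,0,0,0.85,0.5,-0.2,1],[0,0,0,0.85,0.5,-0.2,1],[0,0,0,0.85,0.5,-0.2,1],[0,0,0,0.85,0.5,0,1],[0,0,0,0,0,0,1]]]}}

```text
time: 20.25
tool_pos: [0.559, 0.15, 0.1704]
tool_rot: [0.0, 0.488, 0.873, 0.002]
contact_force: [-0.3, -0.6, -0.2]
gripper_width: 0.998
```

```bash
python3 snap.py e1 335 180 485 290 220 240 340 370
python3 - <<'E'
from h import *
f=load('tope1')[0]; a=cv2.resize(f[212:262,335:385],None,fx=8,fy=8,interpolation=cv2.INTER_CUBIC)
b=cv2.resize(load('scenee1')[0][245:295,283:333],None,fx=8,fy=8,interpolation=cv2.INTER_CUBIC)
cv2.imwrite('pics/e1d.png',cv2.convertScaleAbs(np.hstack([a,b])[:,:,::-1],alpha=1.5))
for n,w in(('tope1',(345,215,378,252)),('scenee1',(292,250,322,280))):
    f,z,K,T=load(n); p=sub(f,oran,*w); q=ray(K,T,p,.055); print(n,rect(q))
E
```

```text
20.35 [0.55903011 0.14545309 0.16938432] [-0.63232222 -0.50481261 -0.45663375] [-0.02735547  0.06053635  0.0779527 ] 1.0013794834034222
tope1 (array([ 564.57434082, -131.9984436 ]), array([46.27400208, 15.9594841 ]), 36.123756408691406)
scenee1 (array([ 567.75006104, -138.81886292]), array([44.8724556 , 33.63604736]), 34.035396575927734)
```

View pics/e1.png

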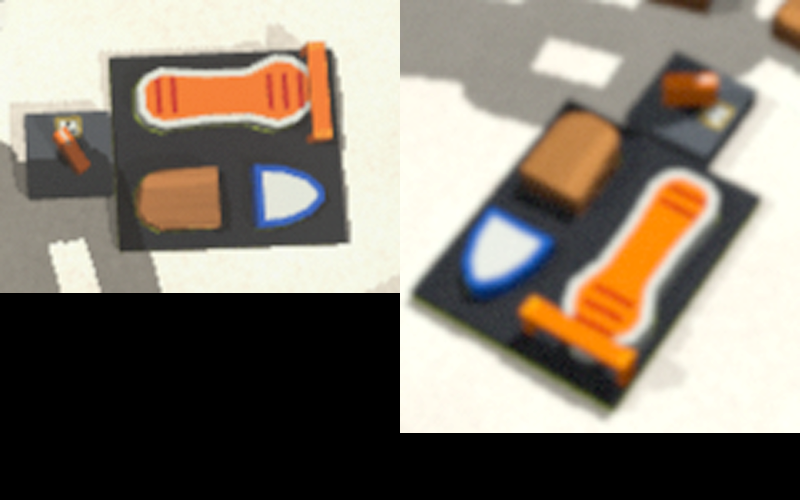

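View pics/e1d.png

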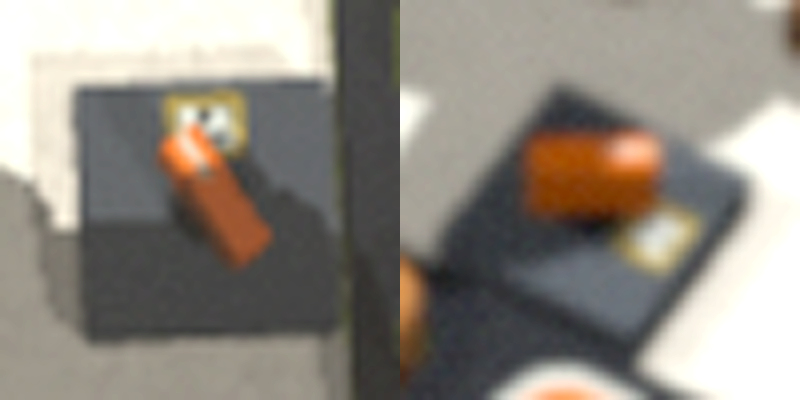

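Run:
```python
from h import *
for n,a0 in(('top0',-15.7),('tope1',33)):
    f,z,K,T=load(n)
    for thr in(35,45,60,80):
        fun=lambda c:(c[...,0]-c[...,2]>thr)
        p=sub(f,fun,345,222 if n=='top0' else 226,378,252); q=ray(K,T,p,.055)[:,:2]*1000-[563.8,-133.1]
        a=np.radians(a0)
        ax=np.array([np.cos(a),np.sin(a)]);ay=np.array([-ax[1],ax[0]])
        u=q@ax;v=q@ay; um=(u.max()+u.min())/2; out=[]
        for s in(1,-1):
            k=(np.abs(u-um)<15)&(s*(v-np.median(v))>0)
            k=(np.abs(u-um)<14)&(s*(v-(v.max()+v.min())/2)>2)
            c,d=line(q[k]); out.append((round(float(np.degrees(np.arctan(d[1]/d[0]))),1),(c@ay).round(1)))
        print(n,thr,'ang/off',out,'u',u.min().round(1),u.max().round(1))
```

```text
top0 35 ang/off [(28.8, np.float64(17.9)), (-15.7, np.float64(-6.3))] u -25.4 31.9
top0 45 ang/off [(-14.9, np.float64(9.2)), (-15.5, np.float64(-6.0))] u -24.8 23.0
top0 60 ang/off [(-15.4, np.float64(8.4)), (-15.5, np.float64(-5.5))] u -23.9 22.1
top0 80 ang/off [(-16.2, np.float64(7.6)), (-13.6, np.float64(-4.5))] u -23.0 21.1
tope1 35 ang/off [(37.2, np.float64(9.6)), (28.7, np.float64(-6.3))] u -23.5 31.0
tope1 45 ang/off [(34.3, np.float64(8.2)), (28.0, np.float64(-6.0))] u -22.9 25.2
tope1 60 ang/off [(32.3, np.float64(6.4)), (28.9, np.float64(-4.7))] u -21.9 24.3
tope1 80 ang/off [(35.0, np.float64(7.9)), (34.4, np.float64(2.5))] u 9.6 23.4
```

Run:
```python
from h import *
from plant import grab_frame
fr=[load('tope1')[0].astype(float)]+[grab_frame('top')['frame'].astype(float) for _ in range(4)]
m=np.mean(fr,0); a=m[220:236,350:372]; a=np.clip((a-20)*1.6,0,255).astype(np.uint8)
b=load('top0')[0][220:236,350:372]; b=np.clip((b.astype(float)-20)*1.6,0,255).astype(np.uint8)
cv2.imwrite('pics/win.png',cv2.resize(np.vstack([b,a])[:,:,::-1],None,fx=18,fy=18,interpolation=cv2.INTER_CUBIC))
d=np.abs(load('top0')[0].astype(int)-m).sum(2)
cv2.imwrite('pics/fin.png',m[:,:,::-1].astype(np.uint8))
```

```text
(no output)
```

View pics/win.png

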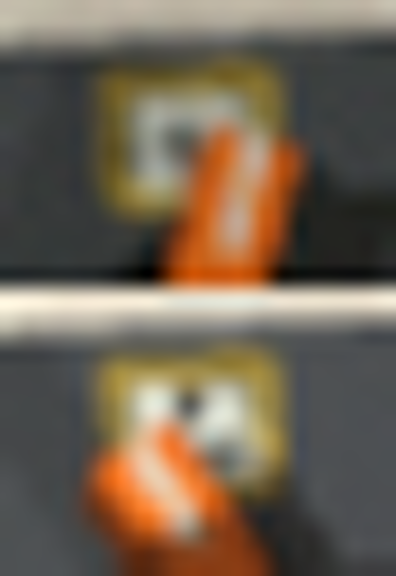

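View pics/fin.png

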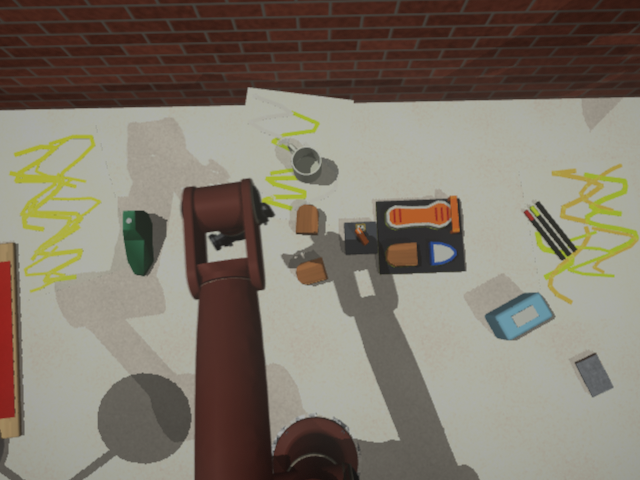

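```bash
python3 -c "
from plant import ticket,state
print(state()['time']); print(ticket.job_done())"
```

```text
20.55
the job is handed in; nothing more can be done
None
```

I finished the kit in the order asked and handed it in at 20.6 s. The arm was standing clear with the gripper open.

- **Outsole:** it went in tilted 0.19 rad toe down, passed under the bar to the cavity end, and then the heel was lowered. After release, depth from both cameras put its top at about 34–36 mm from heel to ball. 34 mm is expected, so it is down and level within camera noise. Its outline centred on the cavity to under 1 mm.
- **Heel block (the leftmost one):** it went into its cavity with no measurable resistance and met the floor at the expected height. Its top read about 40 mm all over in both cameras, which is what a seated, level block should show.
- **Dial:** I turned it 46.8° anticlockwise, until the jaws read 121.2°, which is dial value 2.09 (three dots).
- **Dial check:** the window shows two dots of a centred pattern; the grip bar hides the spot where the third would be, so I did not see all three. Edge fits of the bar in the top picture scattered from about 28° to 36° around the intended 31°, because its shaded side blurs one edge. A bounding-box fit gave 36°. I took the gripper's own angle as the better value.
- **Disagreements along the way:** scene- and top-camera positions differed by about 1–3 mm, and the tool position readings jittered by about 1–2 mm. I corrected for both using images and contact forces.
- **Other objects:** the last pictures show the toe former in its cavity, and the last, sharpener and mug unmoved by eye.

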